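# Clear condemned dive kit from the service cart and save the caps

### The job

Clear the condemned kit off the dive-shop cart: lift the loose white cap off each of the three amber spray bottles and set it down in a pocket of the blue tray, fully down and any way up, then drop the uncapped bottle into the red crate. Drop every yellow torch into the red crate too, so that all of it ends up settled inside, and leave the blue torch, carabiner, mouthpiece and glass bottle where they are.

Things in the scene. Friction and masses are not known exactly. Their poses are not given: they have to be found in the camera images.
- crate_in (a point): Centre of the inner floor of the fixed red slatted reject crate: outside 280 x 280 mm, 120 mm high, walls and floor 6 mm; floor top 6 mm above the cart top. Axes: x and y along its sides, z up.
- tray_in (a point): Centre of the inner floor of the fixed blue cap tray: outside 180 x 180 mm, 20 mm high, walls 5 mm, floor 5 mm thick. One cross of 5 mm dividers, as high as the rim, makes 2 x 2 pockets 82 mm square; pocket centres lie at x, y = +-44 mm from this point. Axes along its sides, z up.
- bottle0_mid (a point): Empty amber plastic spray bottle 0 with a white label band: square body 48 x 48 mm, 90 mm tall, with a black round pump 28 mm across and 40 mm tall standing on its middle (130 mm in all, 100 to 170 g). It starts standing upright with its white cap over the pump. This point is on its axis, 65 mm above its base; z runs from base to pump, x and y along the sides of the square.
- cap0_mid (a point): White plastic overcap of bottle 0: square, 42 x 42 mm, 46 mm tall, open below, 3 mm walls, 30 g. It sits loosely over the pump on the bottle's flat shoulder (90 mm up) and lifts straight off by 45 mm; it may have turned a few degrees. This point is its centre; z points to its closed top, x and y along its sides.
- bottle1_mid (a point): Empty amber plastic spray bottle 1 with a white label band: square body 48 x 48 mm, 90 mm tall, with a black round pump 28 mm across and 40 mm tall standing on its middle (130 mm in all, 100 to 170 g). It starts standing upright with its white cap over the pump. This point is on its axis, 65 mm above its base; z runs from base to pump, x and y along the sides of the square.
- cap1_mid (a point): White plastic overcap of bottle 1: square, 42 x 42 mm, 46 mm tall, open below, 3 mm walls, 30 g. It sits loosely over the pump on the bottle's flat shoulder (90 mm up) and lifts straight off by 45 mm; it may have turned a few degrees. This point is its centre; z points to its closed top, x and y along its sides.
- bottle2_mid (a point): Empty amber plastic spray bottle 2 with a white label band: square body 48 x 48 mm, 90 mm tall, with a black round pump 28 mm across and 40 mm tall standing on its middle (130 mm in all, 100 to 170 g). It starts standing upright with its white cap over the pump. This point is on its axis, 65 mm above its base; z runs from base to pump, x and y along the sides of the square.
- cap2_mid (a point): White plastic overcap of bottle 2: square, 42 x 42 mm, 46 mm tall, open below, 3 mm walls, 30 g. It sits loosely over the pump on the bottle's flat shoulder (90 mm up) and lifts straight off by 45 mm; it may have turned a few degrees. This point is its centre; z points to its closed top, x and y along its sides.
- torch0_mid (a point): Dead yellow dive torch 0, lying on the cart (may be absent): 140 mm long along its x, round ribbed handle 30 mm across in the middle (from x = -48 to +30 mm), square head 44 mm at +x, square black tail cap at -x; 140 to 260 g. This point is on the handle's axis, 22 mm above the surface it lies on; x points to the head.
- torch1_mid (a point): Dead yellow dive torch 1, lying on the cart (may be absent): 140 mm long along its x, round ribbed handle 30 mm across in the middle (from x = -48 to +30 mm), square head 44 mm at +x, square black tail cap at -x; 140 to 260 g. This point is on the handle's axis, 22 mm above the surface it lies on; x points to the head.
- torch2_mid (a point): Dead yellow dive torch 2, lying on the cart (may be absent): 140 mm long along its x, round ribbed handle 30 mm across in the middle (from x = -48 to +30 mm), square head 44 mm at +x, square black tail cap at -x; 140 to 260 g. This point is on the handle's axis, 22 mm above the surface it lies on; x points to the head.
- good_torch_mid (a point): Sound blue torch of the same shape as the yellow ones, to be left alone; its centre.
- carabiner_mid (a point): Aluminium carabiner lying flat, 100 x 55 x 12 mm, to be left alone; its middle.
- mouthpiece_mid (a point): Smoky grey spare mouthpiece, 80 x 55 x 26 mm, to be left alone; its middle.
- glass_spray_mid (a point): Clear glass spray bottle with black locked nozzle, 68 mm across, 175 mm tall, standing upright, to be left alone; its middle.

How it is judged:
By the outcome, as a careful person would: the job done as asked, in the order asked, and still so for the second after the job is handed in, with the robot touching nothing.
Of torch0, torch1, torch2 only 1 to 3 are there at a start; the rules pass over those that are not, and their reading is None.
At some moment in a run one of torch0, torch1, torch2 may be knocked a few centimetres aside while the robot is not near it.
Once in a run the grip may slacken for a moment while it holds something.
It also fails if it takes over 210 s, if anything falls off the work surface, if the arm or the gripper's body presses on something with over 40 N, if the wrist force passes 120 N, or if a joint passes its speed limit or range.

### The arm

A 6-joint arm with a two-finger parallel gripper is mounted at the origin on the work surface. World frame = base frame: x ahead of the robot, y to its left, z up, the work surface at z = 0. Lengths are in m, angles in rad, forces in N, time in s.
With the tool pointing down it reaches from about 0.375 to 0.975 m from the base axis. Payload 3.8 kg.
Tool frame: the origin (TCP) lies at the very end of the fingers, on their centre line; the grasp point (between the pads) lies 19 mm behind it; z points along the fingers, y is the line along which they close (so a half turn about z gives the same grasp; the last joint's range is limited). The gripper opens to 85 mm and grips with 20 to 120 N. Pads are 22 mm wide; open, the fingers measure 114 mm over their backs; the gripper's body (76 mm by 85 mm) begins 54 mm behind the grasp point. The pads swing forward as they close: fully open they stand 13 mm farther back than shut.
Start: joints at [-1.219, 0.264, 1.604, -0, 1.274, -0.037], TCP at [0.256, -0.625, 0.197] pointing down, gripper open.
Joint ranges: [-2.63, 2.63], [-0.94, 2.18], [0.31, 2.57], [-1.31, 4.45], [0, 2.66], [-2.55, 2.55]. Speed limits (rad/s): [2.57, 2.57, 3.14, 3.14, 3.14, 3.14].

### API

Orientations are given as a rotation vector (axis times angle).
In Python, from workcell import monitor, viewer, workorder gives the robot as it stands.
- The arm moves only by the tool jog_arm, never from a script. Its argument "commands" is a list of rows, each an object with "travel": the shift along the tool's x, y, z in mm, a list of three; "rot": the turn, a rotation vector about the tool's x, y, z in degrees, a list of three; "claw": the closure in counts, from 0 (fully open) to 255 (shut). A call has exactly 5 rows; each row shifts and turns the commanded pose from where the row before left it, along the tool's axes as they then stand; what a row does not reach is not made up. A row lasts 1/10 s, in which the tool goes at most 50 mm and 8.59 degrees, less where a joint would pass 70% of its speed; a pose out of reach is approached as far as the arm can. A call is refused whole if a number of a shift passes 50 or a number of a turn 8.59, either way. A call with a gripper value outside its range is refused whole. The fingers move at their own pace and stop on an object; "force" is the grip in N (left out, the last holds). Time passes only in rows, so rows that do not move let the fingers close, or fill a call up. It gives the time, the measured TCP pose, the force, the opening and the grip force at its end, in the units of the state.
- monitor.read_state(): the state, without advancing time (a new reading comes with each control period).
- viewer.read_camera(name): name is "scene" or "top" or "wrist"; returns a dict with "color" (420x560x3 uint8, blue, green, red), "camera_matrix" (3x3 intrinsics, pixels), "k1" (the pictures are not rectified: a ray, as slopes to the right and down, at radius r is drawn at 1 + k1 r^2 times it, then the intrinsics apply), "R" (3x3) and "t" (3): a world point X has camera coordinates R X + t. Camera axes: x right, y down, z forward; pixel columns grow to the right and rows downward; lengths in m; the calibration is good to about 2 mm. A picture is of the moment at which its call begins. There is no depth.
- workorder.finish_job(): hands the job in; it is judged then, once.
The state is a dict: "time": time; "q": joint angles; "joint_vel": joint speeds; "joint_torque": joint torques, N m; "tool_pos": TCP position; "tcp_rot": TCP orientation; "wrist_force": force on the tool from outside, world axes, zero at the start; "torque": the same for the moment, N m; "width": opening from 0.0 (shut) to 1.0 (fully open); "grip_force": force on a finger pad.
Only numpy, scipy, OpenCV 4.12 (cv2) and the standard library are available. Lean on these libraries where they do the work, as an engineer would, in place of code of your own. Each camera call takes 0.05 s, during which the arm holds its last target. There are 200 camera calls.

## Working session

There is one attempt and no reset: what is moved stays moved. The work goes in short steps, Python scripts to look and compute and a tool call to move; the robot and the scene stay as the last step left them, time stands still between calls to the robot, and variables do not carry over. Pictures are saved under pics/ and viewed, at most 14 in all, crops included, and the job is handed in when it is done.

Besides the shell and the picture viewer there is one more tool, called after "Call:" by a JSON object that holds its "name" and its "arguments". jog_arm: Moves the arm, as the interface text tells. Its arguments: {"type":"object","properties":{"commands":{"type":"array","items":{"type":"object","properties":{"travel":{"type":"array","items":{"type":"number"}},"rot":{"type":"array","items":{"type":"number"}},"claw":{"type":"number"}}}},"force":{"type":"number"}},"required":["commands"]}

```bash
ls; mkdir -p pics
python3 - <<'E'
from workcell import monitor, viewer
import cv2,numpy as np
s=monitor.read_state();print(s)
for n in("scene","top"):
    c=viewer.read_camera(n);cv2.imwrite(f"pics/{n}0.png",c["color"]);np.savez(f"{n}0.npz",**c)
    print(n,c["camera_matrix"],c["k1"],c["R"],c["t"])
E
```

```text
pics
{'time': 0.0, 'q': array([-1.21889555e+00,  2.64744912e-01,  1.60536640e+00, -2.36845980e-05,
        1.27368522e+00, -3.69082797e-02]), 'joint_vel': array([ 0.00095356,  0.0004679 ,  0.00174929, -0.00099638,  0.00054789,
        0.00015404]), 'joint_torque': array([-7.56523787e-04, -5.15110803e+01, -3.67308176e+01, -9.91683987e-05,
        1.28576151e-02,  7.13481860e-07]), 'tool_pos': array([ 0.25559381, -0.62387655,  0.19607176]), 'tcp_rot': array([-3.08027981e+00, -6.06491045e-01,  5.77698161e-04]), 'wrist_force': array([ 0.22098739,  0.65410798, -0.25085881]), 'torque': array([ 0.03793006, -0.01028595, -0.04721154]), 'grip_force': 0.0, 'width': 0.9973322714201807}
scene [[388.26628369   0.         279.52999446]
 [  0.         388.26628369 208.63436429]
 [  0.           0.           1.        ]] -0.005703849481083231 [[ 0.07378484  0.99710058  0.01860715]
 [ 0.62845141 -0.03200168 -0.77719027]
 [-0.77434141  0.06903854 -0.6289905 ]] [-0.06215983 -0.30513396  1.61133615]
top [[535.96233149   0.         282.4410274 ]
 [  0.         535.96233149 217.68829004]
 [  0.           0.           1.        ]] 0.01584806879561926 [[-2.07305716e-02 -9.99781402e-01 -2.71866766e-03]
 [-9.94129095e-01  2.09020537e-02 -1.06162358e-01]
 [ 1.06195977e-01  5.01900258e-04 -9.94345092e-01]] [0.02912029 0.61597677 1.30855629]
```

View pics/top0.png

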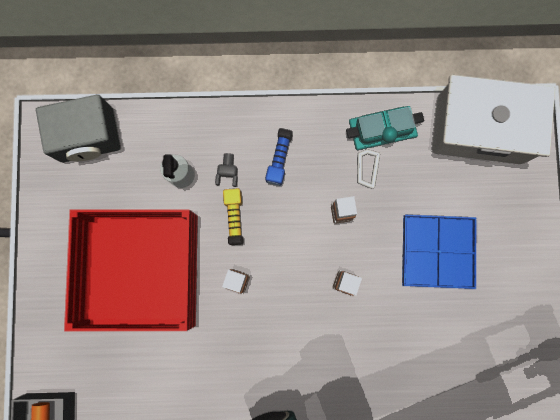

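View pics/scene0.png

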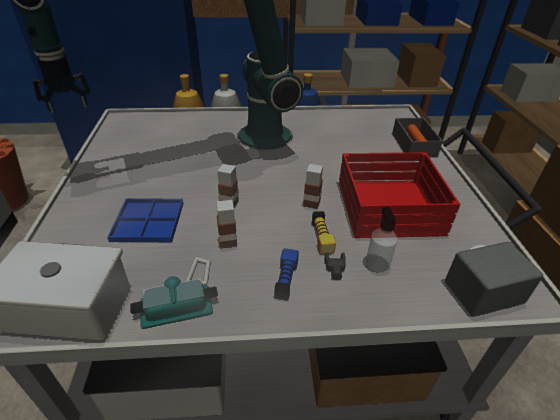

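The top view shows white caps at (236,281), (345,209) and (349,284), and a single yellow torch at (234,215) with its head up at (232,196). The blue tray is at (440,251), the crate at (131,270), and the blue torch, mouthpiece, glass bottle and carabiner are in the row above.

```bash
cat > h.py <<'E'
import cv2,numpy as np
from scipy.spatial.transform import Rotation as Ro
def und(c,px):
    K=c["camera_matrix"];d=np.array([float(c["k1"]),0,0,0])
    return cv2.undistortPoints(np.float64(px).reshape(-1,1,2),K,d).reshape(-1,2)
def plane(c,px,z):
    R,t=c["R"],c["t"];u=und(c,px);d=np.c_[u,np.ones(len(u))]@R;o=-R.T@t
    return o+d*((z-o[2])/d[:,2])[:,None]
def proj(c,X):
    return cv2.projectPoints(np.float64(X).reshape(-1,1,3),cv2.Rodrigues(c["R"])[0],c["t"],c["camera_matrix"],np.array([float(c["k1"]),0,0,0]))[0].reshape(-1,2)
def blobs(mask,amin):
    cs,_=cv2.findContours(mask.astype(np.uint8),cv2.RETR_EXTERNAL,cv2.CHAIN_APPROX_NONE)
    return [k for k in cs if cv2.contourArea(k)>=amin]
def rect(c,k,z):
    "min-area rect of contour on plane z: centre, sides mm, angle of first side deg"
    p=plane(c,k.reshape(-1,2),z)[:,:2]*1000
    r=cv2.minAreaRect(p.astype(np.float32));return np.round(r[0],1),np.round(r[1],1),round(r[2],1)
E
python3 - <<'E'
from h import *
c=dict(np.load("top0.npz"));im=c["color"];h=cv2.cvtColor(im,cv2.COLOR_BGR2HSV)
for p in((236,281),(345,207),(349,283),(300,250)):print(im[p[1],p[0]])
w=(im.min(2)>205)
for k in blobs(w,100):
    if cv2.contourArea(k)<900:print("white",rect(c,k,.136),k.reshape(-1,2).mean(0))
H,S,V=cv2.split(h)
for n,m,z,a in(("yel",(abs(H.astype(int)-27)<7)&(S>150)&(V>80),.03,30),("blue",(abs(H.astype(int)-112)<12)&(S>150)&(V>60),.02,1000),("red",((H<6)|(H>174))&(S>150),.12,2000)):
    m=cv2.morphologyEx(m.astype(np.uint8),cv2.MORPH_CLOSE,np.ones((5,5)))
    for k in blobs(m,a):print(n,rect(c,k,z),k.reshape(-1,2).mean(0))
# torch: whole
print(plane(c,[(235,241),(232,190),(234.,215)],.022))
s=dict(np.load("scene0.npz"))
print(Ro.from_rotvec([-3.08027981e+00, -6.06491045e-01,  5.77698161e-04]).as_matrix().round(3))
E
```

```text
[210 205 203]
[210 205 202]
[209 206 202]
[182 185 191]
yel (array([634.1, 145.2]), array([ 40.3, 116.3]), 89.3) [232.56140351 210.66666667]
blue (array([ 525.3, -375.1]), array([177.2, 177.3]), 86.6) [439.61071429 251.44285714]
red (array([494.5, 367.9]), array([297.4, 276.4]), 88.7) [129.85123967 270.48553719]
[[0.56124105 0.13661019 0.022     ]
 [0.69093391 0.14275048 0.022     ]
 [0.62700217 0.13839308 0.022     ]]
[[ 0.925  0.379 -0.001]
 [ 0.379 -0.925  0.002]
 [ 0.    -0.002 -1.   ]]
```

Run:
```python
from h import *
c=dict(np.load("top0.npz"));im=c["color"].astype(int)
w=(im.min(2)>190)&(im[...,0]>=im[...,2]+2)
for k in blobs(w,150):
    if cv2.contourArea(k)<1500:print("white",rect(c,k,.136),k.reshape(-1,2).mean(0))
# crate floor centre via inner floor colors: rim corners at z .12 
print(plane(c,[(68,211),(194,211),(67,330),(196,329)],.12).round(3))
```

```text
white (array([ 452.2, -134.8]), array([40.9, 40. ]), 69.6) [350.16923077 283.35384615]
white (array([463.4, 131.7]), array([40.5, 40. ]), 70.7) [233.03125 280.90625]
white (array([ 630.1, -132.1]), array([40.4, 40.3]), 7.4) [346.43939394 205.92424242]
white (array([ 718.3, -182.2]), array([44.1, 81.3]), 79.8) [367.72826087 167.63043478]
white (array([560.2, 631.6]), array([178.7, 760.4]), 76.4) [ 19.6575  227.62375]
white (array([905.5,  45.2]), array([  9.5, 791.9]), 0.1) [267.74962742  91.84053651]
[[0.633 0.517 0.12 ]
 [0.627 0.223 0.12 ]
 [0.36  0.513 0.12 ]
 [0.355 0.219 0.12 ]]
```

Call:
{"name": "jog_arm", "arguments": {"commands": [{"rot": [0, 0, -8], "claw": 0}, {"rot": [0, 0, -8]}, {"rot": [0, 0, -8]}, {"rot": [0, 0, -8]}, {"rot": [0, 0, -8]}], "force": 40}}

```text
$.commands[0]: bad value
```

Call:
{"name": "jog_arm", "arguments": {"commands": [{"rot": [0, 0, -8]}, {"travel": [48, 2, 0]}, {"travel": [48, 2, 0]}, {"travel": [48, 2, 0]}, {"travel": [48, 2, 0]}]}}

```text
$.commands[0]: bad value
```

Call:
{"name": "jog_arm", "arguments": {"commands": [{"travel": [48, 2, 0]}, {"travel": [48, 2, 0]}, {"travel": [48, 2, 0]}, {"travel": [48, 2, 0]}, {"travel": [48, 2, 0]}]}}

```text
$.commands[0]: bad value
```

Call:
{"name": "jog_arm", "arguments": {"commands": [{"travel": [48, 1, 0]}, {"travel": [46, 1, 0]}, {"travel": [0, 0, 0]}, {"travel": [0, 0, 0]}, {"travel": [0, 0, 0]}]}}

```text
$.commands[0]: bad value
```

Call:
{"name": "jog_arm", "arguments": {"commands": [{"travel": [0, 0, 0], "rot": [0, 0, -8], "claw": 0}, {"travel": [0, 0, 0], "rot": [0, 0, -8], "claw": 0}, {"travel": [0, 0, 0], "rot": [0, 0, -8], "claw": 0}, {"travel": [0, 0, 0], "rot": [0, 0, -8], "claw": 0}, {"travel": [0, 0, 0], "rot": [0, 0, -8], "claw": 0}], "force": 40}}

```text
time: 0.6
tool_pos: [0.2557, -0.6242, 0.1966]
tcp_rot: [-2.683, -1.632, -0.0]
wrist_force: [0.1, 0.4, -0.3]
width: 1.0
grip_force: 0.0
```

Call:
{"name": "jog_arm", "arguments": {"commands": [{"travel": [0, 0, 0], "rot": [0, 0, -8], "claw": 0}, {"travel": [48, 2, 0], "rot": [0, 0, 0], "claw": 0}, {"travel": [48, 2, 0], "rot": [0, 0, 0], "claw": 0}, {"travel": [48, 2, 0], "rot": [0, 0, 0], "claw": 0}, {"travel": [48, 2, 0], "rot": [0, 0, 0], "claw": 0}]}}

```text
time: 1.1
tool_pos: [0.3283, -0.4446, 0.1966]
tcp_rot: [-2.569, -1.806, -0.0]
wrist_force: [1.7, 0.0, 0.2]
width: 0.998
grip_force: 0.0
```

Call:
{"name": "jog_arm", "arguments": {"commands": [{"travel": [48, 2, 0], "rot": [0, 0, 0], "claw": 0}, {"travel": [48, 2, 0], "rot": [0, 0, 0], "claw": 0}, {"travel": [48, 2, 0], "rot": [0, 0, 0], "claw": 0}, {"travel": [48, 2, 0], "rot": [0, 0, 0], "claw": 0}, {"travel": [48, 2, 0], "rot": [0, 0, 0], "claw": 0}]}}

```text
time: 1.6
tool_pos: [0.4187, -0.222, 0.1971]
tcp_rot: [-2.569, -1.808, -0.0]
wrist_force: [1.4, 0.3, 0.5]
width: 0.998
grip_force: 0.0
```

Call:
{"name": "jog_arm", "arguments": {"commands": [{"travel": [48, 1, 0], "rot": [0, 0, 0], "claw": 0}, {"travel": [46, 1, 0], "rot": [0, 0, 0], "claw": 0}, {"travel": [0, 0, 0], "rot": [0, 0, 0], "claw": 0}, {"travel": [0, 0, 0], "rot": [0, 0, 0], "claw": 0}, {"travel": [0, 0, 0], "rot": [0, 0, 0], "claw": 0}]}}

```text
time: 2.1
tool_pos: [0.4518, -0.1369, 0.1971]
tcp_rot: [-2.569, -1.808, 0.001]
wrist_force: [-1.0, -0.4, -0.9]
width: 0.997
grip_force: 0.0
```

```bash
cat >> h.py <<'E'
def go(s,x,y,z=None,yaw=None):
    "mm shift in tool axes (after turning), and turn about tool z"
    M=Ro.from_rotvec(s["tcp_rot"]).as_matrix();p=np.array(s["tool_pos"])*1000
    psi=np.degrees(np.arctan2(M[1,0],M[0,0]));tilt=np.degrees(np.arccos(-M[2,2]))
    q=psi if yaw is None else yaw
    a=np.radians(q);X=np.array([np.cos(a),np.sin(a)]);Y=np.array([X[1],-X[0]])
    d=np.array([x,y])-p[:2]
    print("pos",p.round(1),"yaw",psi.round(1),"tilt",tilt.round(2),"| tool dx dy dz",(d@X).round(1),(d@Y).round(1),None if z is None else (p[2]-z).round(1),"turn",round(psi-q,1),"q1,6",np.degrees(s["q"])[[0,5]].round(0),"t",round(s["time"],1))
E
python3 - <<'E'
from h import *
from workcell import monitor, viewer
s=monitor.read_state();go(s,452,-135,108,70)
c=viewer.read_camera("wrist");cv2.imwrite("pics/w1.png",c["color"]);np.savez("w1.npz",**c)
im=c["color"].astype(int);w=(im.min(2)>185)&(im[...,0]>=im[...,2]+2)
for k in blobs(w,1500):print(rect(c,k,.136),k.reshape(-1,2).mean(0))
E
```

```text
pos [ 451.8 -136.9  197.1] yaw 70.3 tilt 0.05 | tool dx dy dz 1.8 -0.4 89.1 turn 0.3 q1,6 [-20.  -0.] t 2.1
```

View pics/w1.png

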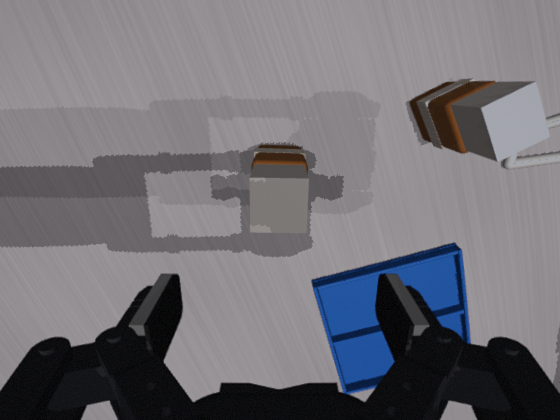

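The wrist view shows cap A at (279,206), centred and square between the open fingers, so I descend and grip.

Call:
{"name": "jog_arm", "arguments": {"commands": [{"travel": [2, 0, 45], "rot": [0, 0, 0], "claw": 0}, {"travel": [0, 0, 44], "rot": [0, 0, 0], "claw": 0}, {"travel": [0, 0, 0], "rot": [0, 0, 0], "claw": 0}, {"travel": [0, 0, 0], "rot": [0, 0, 0], "claw": 255}, {"travel": [0, 0, 0], "rot": [0, 0, 0], "claw": 255}], "force": 35}}

```text
time: 2.65
tool_pos: [0.4546, -0.1357, 0.1108]
tcp_rot: [2.568, 1.805, 0.003]
wrist_force: [-0.0, -0.4, 1.0]
width: 0.69
grip_force: 0.0
```

Call:
{"name": "jog_arm", "arguments": {"commands": [{"travel": [0, 0, 0], "rot": [0, 0, 0], "claw": 255}, {"travel": [0, 0, 0], "rot": [0, 0, 0], "claw": 255}, {"travel": [0, 0, 0], "rot": [0, 0, 0], "claw": 255}, {"travel": [0, 0, 0], "rot": [0, 0, 0], "claw": 255}, {"travel": [0, 0, 0], "rot": [0, 0, 0], "claw": 255}]}}

```text
time: 3.15
tool_pos: [0.453, -0.1343, 0.1086]
tcp_rot: [2.569, 1.808, 0.0]
wrist_force: [0.2, 0.1, -0.2]
width: 0.004
grip_force: 0.0
```

Run:
```python
from h import *
from workcell import monitor, viewer
a=viewer.read_camera("wrist")["color"];b=viewer.read_camera("scene")["color"]
b=cv2.resize(b[130:280,150:350],(560,420),interpolation=cv2.INTER_CUBIC)
cv2.imwrite("pics/m2.png",cv2.resize(np.hstack([a,b]),(800,300)))
```

```text
(no output)
```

View pics/m2.png

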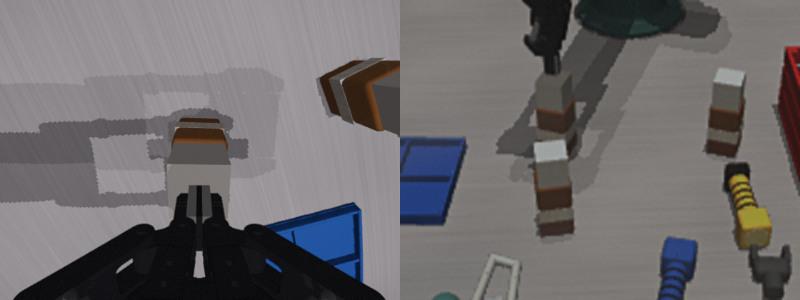

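Run:
```python
from h import *
c=dict(np.load("w1.npz"));t=dict(np.load("top0.npz"));s=dict(np.load("scene0.npz"))
print(c["R"].round(2),(-c["R"].T@c["t"]).round(3),c["camera_matrix"].round(0),c["k1"])
for z in(.136,.09,0):print(z,plane(c,[(279,206)],z).round(3),plane(t,[(348,283)],z).round(3),plane(s,[(227.5,170)],z).round(3))
print(proj(c,[[.453,-.134,.1086]]))
for i,a,x in(("t",t,[.452,-.135,.136]),("s",s,[.452,-.135,.136])):print(i,proj(a,[x]))
```

```text
[[ 0.94 -0.34 -0.  ]
 [-0.32 -0.89  0.32]
 [-0.11 -0.3  -0.95]] [ 0.479 -0.059  0.374] [[346.   0. 279.]
 [  0. 346. 206.]
 [  0.   0.   1.]] -0.07901623864953962
0.136 [[ 0.452 -0.135  0.136]] [[ 0.453 -0.13   0.136]] [[ 0.464 -0.13   0.136]]
0.09 [[ 0.447 -0.15   0.09 ]] [[ 0.452 -0.135  0.09 ]] [[ 0.393 -0.135  0.09 ]]
0 [[ 0.437 -0.178  0.   ]] [[ 0.45  -0.146  0.   ]] [[ 0.256 -0.145  0.   ]]
[[279.49180868 193.76953665]]
t [[350.21276027 283.27330801]]
s [[225.98701625 167.88266661]]
```

Run:
```python
from h import *
from workcell import monitor, viewer
c=viewer.read_camera("wrist");s=monitor.read_state();p=np.array(s["tool_pos"]);print(p,s["wrist_force"])
print("TCP px",proj(c,[p]),"cap top corners/centre",proj(c,[[.452,-.135,.136]]), "cam",(-c["R"].T@c["t"]).round(3))
cv2.imwrite("pics/w3.png",c["color"][150:420,140:420])
sc=viewer.read_camera("scene");print("scene TCP",proj(sc,[p]))
cv2.imwrite("pics/s3.png",cv2.resize(sc["color"][120:240,180:300],(600,600),interpolation=cv2.INTER_CUBIC))
```

```text
[ 0.45283455 -0.13424835  0.1083348 ] [-0.57871574  0.02156795  0.42215832]
TCP px [[279.38120692 244.26151092]] cap top corners/centre [[278.40482912 270.1063485 ]] cam [ 0.48  -0.056  0.286]
scene TCP [[226.84339089 175.67873698]]
```

View pics/s3.png

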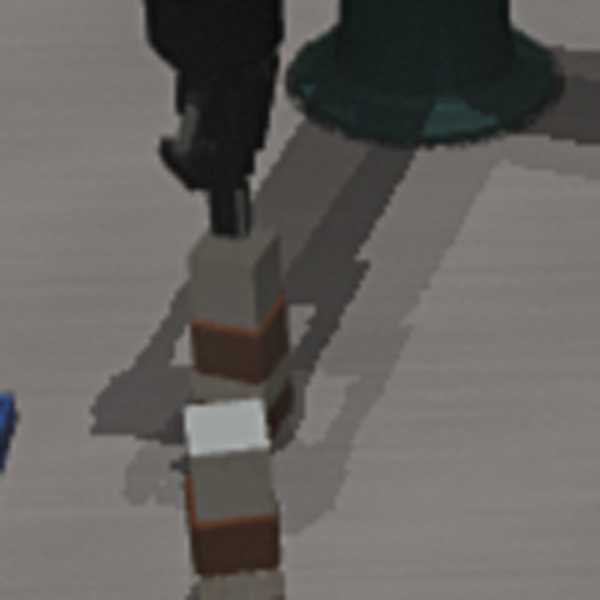

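View pics/w3.png

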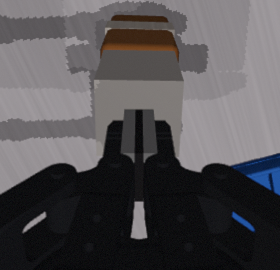

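Run:
```python
from h import *
from workcell import monitor, viewer
c=viewer.read_camera("wrist");a=np.radians(70);X=np.array([np.cos(a),np.sin(a),0]);Y=np.array([X[1],-X[0],0])
o=np.array([.452,-.135,.136])
for z in(0,.046):
  print([proj(c,[o+.021*(i*X+j*Y)-[0,0,z]]).round(0).tolist() for i in(1,-1) for j in (1,-1)])
print("w3 crop: back edge y=230, x 235..323; shoulder joint edge y~208")
s=monitor.read_state();print(s["joint_torque"].round(2),s["width"],s["grip_force"])
```

```text
[[[324.0, 231.0]], [[234.0, 230.0]], [[319.0, 306.0]], [[237.0, 306.0]]]
[[[314.0, 201.0]], [[243.0, 200.0]], [[311.0, 264.0]], [[245.0, 263.0]]]
w3 crop: back edge y=230, x 235..323; shoulder joint edge y~208
[ 1.000e-02 -3.109e+01 -3.372e+01  0.000e+00  0.000e+00 -0.000e+00] 0.0009425541010202149 0.0
```

Call:
{"name": "jog_arm", "arguments": {"commands": [{"travel": [0, 0, -10], "rot": [0, 0, 0], "claw": 255}, {"travel": [0, 0, -20], "rot": [0, 0, 0], "claw": 255}, {"travel": [0, 0, -30], "rot": [0, 0, 0], "claw": 255}, {"travel": [0, 0, 0], "rot": [0, 0, 0], "claw": 255}, {"travel": [0, 0, 0], "rot": [0, 0, 0], "claw": 255}]}}

```text
time: 3.9
tool_pos: [0.4538, -0.1347, 0.1699]
tcp_rot: [2.567, 1.807, 0.003]
wrist_force: [0.2, 0.3, 0.2]
width: 0.006
grip_force: 0.0
```

Run:
```python
from h import *
from workcell import monitor, viewer
c=viewer.read_camera("wrist");d=viewer.read_camera("scene");s=monitor.read_state()
print("TCP px",proj(c,[s["tool_pos"]]),proj(d,[s["tool_pos"]]))
cv2.imwrite("pics/m4.png",np.hstack([c["color"][120:420,140:440],cv2.resize(d["color"][120:240,180:300],(300,300))]))
```

```text
TCP px [[276.5767946  242.79418656]] [[225.53950801 158.84057681]]
```

View pics/m4.png

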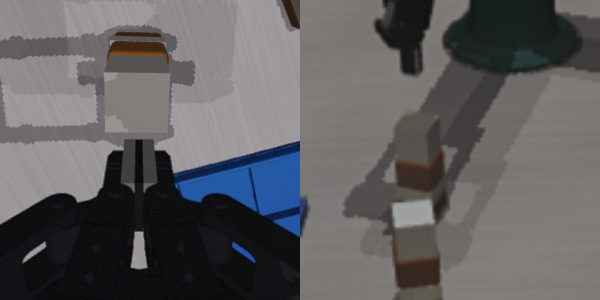

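Run:
```python
from h import *
from workcell import monitor, viewer
c=viewer.read_camera("wrist");d=viewer.read_camera("scene");s=monitor.read_state();p=np.array(s["tool_pos"])
a=np.radians(70.3);X=np.array([np.cos(a),np.sin(a),0])
for u in(0,.011):
  print(u,[(h,proj(c,[p+u*X+[0,0,h/1000]]).round(0).tolist()[0][1]) for h in(0,10,20,30,40,50)])
print([(h,proj(d,[p+[0,0,h/1000]]).round(0).tolist()[0]) for h in(0,10,20,30,40,50)])
# dark tip in scene
g=d["color"][135:175,210:240].max(2);print((g<60).sum(1))
```

```text
0 [(0, 244.0), (10, 252.0), (20, 260.0), (30, 270.0), (40, 281.0), (50, 293.0)]
0.011 [(0, 226.0), (10, 233.0), (20, 241.0), (30, 250.0), (40, 259.0), (50, 271.0)]
[(0, [226.0, 159.0]), (10, [225.0, 156.0]), (20, [225.0, 153.0]), (30, [225.0, 150.0]), (40, [225.0, 147.0]), (50, [224.0, 144.0])]
[20 18 16 15 14  9  8  8  8  7  7  8  8  8  5  0  0  0  0  0  0  0  0  0
  0  0  0  0  0  0  0  0  0  1  2  2  2  2  2  1]
```

The wrist and scene views show the real shut fingertips ending about 35 mm above the reported TCP, so the first close went over the cap without touching it. I'll open up, go lower and grip again.

Call:
{"name": "jog_arm", "arguments": {"commands": [{"travel": [0, 0, 0], "rot": [0, 0, 0], "claw": 0}, {"travel": [0, 0, 0], "rot": [0, 0, 0], "claw": 0}, {"travel": [0, 0, 0], "rot": [0, 0, 0], "claw": 0}, {"travel": [0, 0, 0], "rot": [0, 0, 0], "claw": 0}, {"travel": [0, 0, 0], "rot": [0, 0, 0], "claw": 0}]}}

```text
time: 4.6
tool_pos: [0.4529, -0.1343, 0.1683]
tcp_rot: [-2.569, -1.808, 0.0]
wrist_force: [-0.5, -0.8, -0.5]
width: 0.846
grip_force: 0.0
```

Call:
{"name": "jog_arm", "arguments": {"commands": [{"travel": [0, 0, 40], "rot": [0, 0, 0], "claw": 0}, {"travel": [0, 0, 35], "rot": [0, 0, 0], "claw": 0}, {"travel": [0, 0, 10], "rot": [0, 0, 0], "claw": 0}, {"travel": [0, 0, 8], "rot": [0, 0, 0], "claw": 0}, {"travel": [0, 0, 0], "rot": [0, 0, 0], "claw": 0}]}}

```text
time: 5.1
tool_pos: [0.4529, -0.1344, 0.0753]
tcp_rot: [-2.569, -1.808, 0.0]
wrist_force: [0.3, -0.4, -0.4]
width: 1.001
grip_force: 0.0
```

Call:
{"name": "jog_arm", "arguments": {"commands": [{"travel": [0, 0, 0], "rot": [0, 0, 0], "claw": 255}, {"travel": [0, 0, 0], "rot": [0, 0, 0], "claw": 255}, {"travel": [0, 0, 0], "rot": [0, 0, 0], "claw": 255}, {"travel": [0, 0, 0], "rot": [0, 0, 0], "claw": 255}, {"travel": [0, 0, 0], "rot": [0, 0, 0], "claw": 255}]}}

```text
time: 5.6
tool_pos: [0.4541, -0.1348, 0.0768]
tcp_rot: [2.567, 1.807, 0.002]
wrist_force: [-0.6, 0.8, 5.4]
width: 0.482
grip_force: 36.1
```

Call:
{"name": "jog_arm", "arguments": {"commands": [{"travel": [0, 0, -10], "rot": [0, 0, 0], "claw": 255}, {"travel": [0, 0, -20], "rot": [0, 0, 0], "claw": 255}, {"travel": [0, 0, -40], "rot": [0, 0, 0], "claw": 255}, {"travel": [0, 0, -40], "rot": [0, 0, 0], "claw": 255}, {"travel": [0, 0, -40], "rot": [0, 0, 0], "claw": 255}]}}

```text
time: 6.1
tool_pos: [0.4522, -0.1341, 0.227]
tcp_rot: [-2.569, -1.808, 0.001]
wrist_force: [0.0, -0.7, -0.7]
width: 0.482
grip_force: 35.5
```

Call:
{"name": "jog_arm", "arguments": {"commands": [{"travel": [-34.5, 19, 0], "rot": [0, 0, 0], "claw": 255}, {"travel": [-34.5, 19, 0], "rot": [0, 0, 0], "claw": 255}, {"travel": [-34.5, 19, 0], "rot": [0, 0, 0], "claw": 255}, {"travel": [-34.5, 19, 0], "rot": [0, 0, 0], "claw": 255}, {"travel": [-34.5, 19, 0], "rot": [0, 0, 0], "claw": 255}]}}

```text
time: 6.6
tool_pos: [0.4839, -0.3301, 0.2257]
tcp_rot: [-2.569, -1.808, -0.0]
wrist_force: [-0.6, 1.3, -0.6]
width: 0.486
grip_force: 35.6
```

Run:
```python
from h import *
from workcell import monitor, viewer
s=monitor.read_state();go(s,483.7,-328.5,-7);print(s["width"],s["grip_force"])
c=viewer.read_camera("wrist");d=viewer.read_camera("top")
cv2.imwrite("pics/m5.png",cv2.resize(np.hstack([c["color"],d["color"]]),(800,300)));np.savez("top5.npz",**d)
```

```text
pos [ 483.9 -330.1  225.7] yaw 70.3 tilt 0.01 | tool dx dy dz 1.5 -0.8 232.7 turn 0.0 q1,6 [-37. -17.] t 6.6
0.485911232494722 35.58846205472946
```

View pics/m5.png

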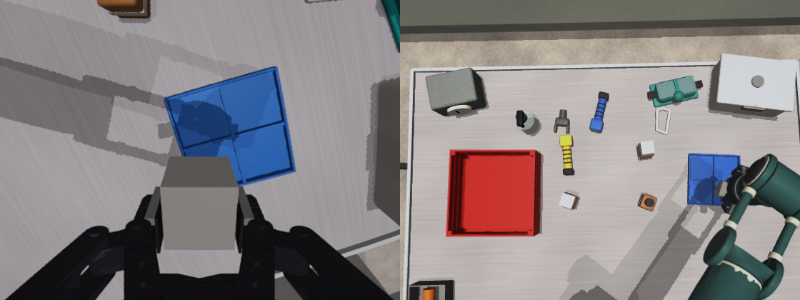

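Call:
{"name": "jog_arm", "arguments": {"commands": [{"travel": [1.5, -1, 50], "rot": [0, 0, 0], "claw": 255}, {"travel": [0, 0, 50], "rot": [0, 0, 0], "claw": 255}, {"travel": [0, 0, 50], "rot": [0, 0, 0], "claw": 255}, {"travel": [0, 0, 50], "rot": [0, 0, 0], "claw": 255}, {"travel": [0, 0, 20], "rot": [0, 0, 0], "claw": 255}]}}

```text
time: 7.2
tool_pos: [0.4794, -0.3231, -0.0]
tcp_rot: [-2.561, -1.803, 0.004]
wrist_force: [-0.8, 0.5, 0.3]
width: 0.485
grip_force: 23.9
```

Call:
{"name": "jog_arm", "arguments": {"commands": [{"travel": [0, 0, 7], "rot": [0, 0, 0], "claw": 255}, {"travel": [0, 0, 5], "rot": [0, 0, 0], "claw": 255}, {"travel": [0, 0, 0], "rot": [0, 0, 0], "claw": 255}, {"travel": [0, 0, 0], "rot": [0, 0, 0], "claw": 80}, {"travel": [0, 0, 0], "rot": [0, 0, 0], "claw": 80}]}}

```text
time: 7.7
tool_pos: [0.4851, -0.3281, -0.0045]
tcp_rot: [2.566, 1.806, 0.002]
wrist_force: [0.4, -1.2, 0.2]
width: 0.687
grip_force: 0.0
```

Call:
{"name": "jog_arm", "arguments": {"commands": [{"travel": [0, 0, 0], "rot": [0, 0, 0], "claw": 80}, {"travel": [0, 0, -20], "rot": [0, 0, 0], "claw": 80}, {"travel": [0, 0, -50], "rot": [0, 0, 0], "claw": 0}, {"travel": [0, 0, -50], "rot": [0, 0, 0], "claw": 0}, {"travel": [0, 0, -50], "rot": [0, 0, 0], "claw": 0}]}}

```text
time: 8.2
tool_pos: [0.4834, -0.3269, 0.1656]
tcp_rot: [2.569, 1.808, 0.0]
wrist_force: [0.5, -0.8, 0.3]
width: 1.002
grip_force: 0.0
```

Run:
```python
from h import *
from workcell import monitor, viewer
d=viewer.read_camera("wrist");s=monitor.read_state()
cv2.imwrite("pics/w6.png",cv2.resize(d["color"],(400,300)))
c=dict(np.load("top5.npz"));h=cv2.cvtColor(c["color"],cv2.COLOR_BGR2HSV)
H,S,V=[x.astype(int) for x in cv2.split(h)]
m=(abs(H-10)<8)&(S>110)&(V>60)
for k in blobs(m,80):
    if 330<k[...,0].mean()<370:print("shoulder",rect(c,k,.09),k.reshape(-1,2).mean(0))
go(s,452,-135)
```

```text
shoulder (array([ 451.7, -133.3]), array([45.3, 45.3]), 69.5) [347.10294118 283.        ]
pos [ 488.4 -330.6  176.5] yaw 70.3 tilt 0.92 | tool dx dy dz 171.8 -100.3 None turn 0.0 q1,6 [-37. -17.] t 8.2
```

View pics/w6.png

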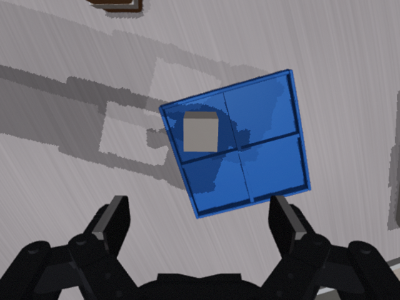

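Call:
{"name": "jog_arm", "arguments": {"commands": [{"travel": [34, -19, 0], "rot": [0, 0, 0], "claw": 0}, {"travel": [34, -19, 0], "rot": [0, 0, 0], "claw": 0}, {"travel": [34, -19, 0], "rot": [0, 0, 0], "claw": 0}, {"travel": [34, -19, 0], "rot": [0, 0, 0], "claw": 0}, {"travel": [35, -19, 0], "rot": [0, 0, 0], "claw": 0}]}}

```text
time: 8.75
tool_pos: [0.4517, -0.1328, 0.1639]
tcp_rot: [2.569, 1.806, 0.001]
wrist_force: [-0.5, 0.2, 0.3]
width: 0.996
grip_force: 0.0
```

Call:
{"name": "jog_arm", "arguments": {"commands": [{"travel": [0, 0, 0], "rot": [0, 0, 0], "claw": 0}, {"travel": [0, 0, 40], "rot": [0, 0, 0], "claw": 0}, {"travel": [0, 0, 40], "rot": [0, 0, 0], "claw": 0}, {"travel": [0, 0, 24], "rot": [0, 0, 0], "claw": 0}, {"travel": [0, 0, 0], "rot": [0, 0, 0], "claw": 0}]}}

```text
time: 9.25
tool_pos: [0.4484, -0.1333, 0.0558]
tcp_rot: [-2.564, -1.805, 0.007]
wrist_force: [-1.0, 0.1, 0.1]
width: 0.997
grip_force: 0.0
```

Call:
{"name": "jog_arm", "arguments": {"commands": [{"travel": [0, 0, 0], "rot": [0, 0, 0], "claw": 255}, {"travel": [0, 0, 0], "rot": [0, 0, 0], "claw": 255}, {"travel": [0, 0, 0], "rot": [0, 0, 0], "claw": 255}, {"travel": [0, 0, 0], "rot": [0, 0, 0], "claw": 255}, {"travel": [0, 0, 0], "rot": [0, 0, 0], "claw": 255}], "force": 50}}

```text
time: 9.75
tool_pos: [0.4531, -0.1345, 0.0611]
tcp_rot: [2.567, 1.807, 0.002]
wrist_force: [-1.3, 1.4, 5.8]
width: 0.316
grip_force: 48.9
```

Call:
{"name": "jog_arm", "arguments": {"commands": [{"travel": [0, 0, -20], "rot": [0, 0, 0], "claw": 255}, {"travel": [0, 0, -30], "rot": [0, 0, 0], "claw": 255}, {"travel": [0, 0, -40], "rot": [0, 0, 0], "claw": 255}, {"travel": [0, 0, -40], "rot": [0, 0, 0], "claw": 255}, {"travel": [0, 0, -40], "rot": [0, 0, 0], "claw": 255}]}}

```text
time: 10.25
tool_pos: [0.4515, -0.1338, 0.2309]
tcp_rot: [-2.569, -1.808, 0.0]
wrist_force: [1.3, -0.2, -1.2]
width: 0.314
grip_force: 49.4
```

Call:
{"name": "jog_arm", "arguments": {"commands": [{"travel": [25, -4, 0], "rot": [0, 0, 0], "claw": 255}, {"travel": [40, -7, 0], "rot": [0, 0, 0], "claw": 255}, {"travel": [47, -8, 0], "rot": [0, 0, 0], "claw": 255}, {"travel": [47, -8, 0], "rot": [0, 0, 0], "claw": 255}, {"travel": [47, -8, 0], "rot": [0, 0, 0], "claw": 255}]}}

```text
time: 10.75
tool_pos: [0.4884, 0.0734, 0.2296]
tcp_rot: [2.569, 1.807, 0.001]
wrist_force: [0.5, -0.6, -1.4]
width: 0.314
grip_force: 49.5
```

Call:
{"name": "jog_arm", "arguments": {"commands": [{"travel": [47, -8, 0], "rot": [0, 0, 0], "claw": 255}, {"travel": [47, -8, 0], "rot": [0, 0, 0], "claw": 255}, {"travel": [47, -8, 0], "rot": [0, 0, 0], "claw": 255}, {"travel": [47, -8, 0], "rot": [0, 0, 0], "claw": 255}, {"travel": [47, -8, 0], "rot": [0, 0, 0], "claw": 255}]}}

```text
time: 11.25
tool_pos: [0.53, 0.3084, 0.2294]
tcp_rot: [2.568, 1.809, -0.0]
wrist_force: [0.0, -0.1, -1.1]
width: 0.316
grip_force: 49.5
```

Call:
{"name": "jog_arm", "arguments": {"commands": [{"travel": [47, -8, 0], "rot": [0, 0, 0], "claw": 255}, {"travel": [40, -6, 0], "rot": [0, 0, 0], "claw": 255}, {"travel": [30, -4, 0], "rot": [0, 0, 0], "claw": 255}, {"travel": [20, -2, 0], "rot": [0, 0, 0], "claw": 255}, {"travel": [7, 0, 0], "rot": [0, 0, 0], "claw": 255}]}}

```text
time: 11.75
tool_pos: [0.5596, 0.4508, 0.2285]
tcp_rot: [-2.567, -1.811, 0.001]
wrist_force: [-0.5, -1.2, -0.6]
width: 0.311
grip_force: 49.4
```

Run:
```python
from h import *
from workcell import monitor
s=monitor.read_state();go(s,560,448,74);print(s["width"],s["grip_force"])
```

```text
pos [559.6 450.8 228.5] yaw 70.4 tilt 0.05 | tool dx dy dz -2.5 1.4 154.5 turn 0.0 q1,6 [37. 56.] t 11.8
0.3111682341212842 49.43603038787842
```

Call:
{"name": "jog_arm", "arguments": {"commands": [{"travel": [-3, 1, 45], "rot": [0, 0, 0], "claw": 255}, {"travel": [0, 0, 45], "rot": [0, 0, 0], "claw": 255}, {"travel": [0, 0, 40], "rot": [0, 0, 0], "claw": 255}, {"travel": [0, 0, 20], "rot": [0, 0, 0], "claw": 255}, {"travel": [0, 0, 7], "rot": [0, 0, 0], "claw": 255}]}}

```text
time: 12.25
tool_pos: [0.5574, 0.4427, 0.0681]
tcp_rot: [2.569, 1.807, -0.012]
wrist_force: [-0.9, -0.4, -0.7]
width: 0.313
grip_force: 49.4
```

Call:
{"name": "jog_arm", "arguments": {"commands": [{"travel": [0, 0, 2], "rot": [0, 0, 0], "claw": 255}, {"travel": [0, 0, 0], "rot": [0, 0, 0], "claw": 90}, {"travel": [0, 0, 0], "rot": [0, 0, 0], "claw": 90}, {"travel": [0, 0, 0], "rot": [0, 0, 0], "claw": 90}, {"travel": [0, 0, -20], "rot": [0, 0, 0], "claw": 90}]}}

```text
time: 12.75
tool_pos: [0.5584, 0.4445, 0.0887]
tcp_rot: [2.569, 1.808, -0.006]
wrist_force: [0.0, -0.7, 0.1]
width: 0.649
grip_force: 0.0
```

Call:
{"name": "jog_arm", "arguments": {"commands": [{"travel": [0, 0, -40], "rot": [0, 0, 0], "claw": 90}, {"travel": [0, 0, -50], "rot": [0, 0, 0], "claw": 90}, {"travel": [0, 0, -50], "rot": [0, 0, 0], "claw": 0}, {"travel": [-30, 0, 0], "rot": [0, 0, 0], "claw": 0}, {"travel": [-45, 0, 0], "rot": [0, 0, 0], "claw": 0}]}}

```text
time: 13.25
tool_pos: [0.5367, 0.3773, 0.2355]
tcp_rot: [2.567, 1.811, 0.015]
wrist_force: [0.1, -0.6, -0.4]
width: 0.999
grip_force: 0.0
```

Run:
```python
from h import *
from workcell import monitor
s=monitor.read_state();go(s,463.4,131.7,75,70.7);print(s["width"],s["grip_force"])
```

```text
pos [536.7 377.3 235.5] yaw 70.4 tilt 0.54 | tool dx dy dz -256.0 11.9 160.5 turn -0.3 q1,6 [33. 53.] t 13.2
0.9988971733773027 0.0
```

Call:
{"name": "jog_arm", "arguments": {"commands": [{"travel": [-45, 3, 0], "rot": [0, 0, 0], "claw": 0}, {"travel": [-48, 3, 0], "rot": [0, 0, 0], "claw": 0}, {"travel": [-48, 3, 0], "rot": [0, 0, 0], "claw": 0}, {"travel": [-48, 3, 0], "rot": [0, 0, 0], "claw": 0}, {"travel": [-36, 2, 20], "rot": [0, 0, 0], "claw": 0}]}}

```text
time: 13.75
tool_pos: [0.4736, 0.157, 0.2148]
tcp_rot: [2.566, 1.806, 0.013]
wrist_force: [0.8, -0.0, 0.4]
width: 1.001
grip_force: 0.0
```

Call:
{"name": "jog_arm", "arguments": {"commands": [{"travel": [-20, 0, 20], "rot": [0, 0, 0], "claw": 0}, {"travel": [-10, 0, 20], "rot": [0, 0, 0], "claw": 0}, {"travel": [0, 0, 0], "rot": [0, 0, 0], "claw": 0}, {"travel": [0, 0, 0], "rot": [0, 0, 0], "claw": 0}, {"travel": [0, 0, 0], "rot": [0, 0, 0], "claw": 0}]}}

```text
time: 14.25
tool_pos: [0.4632, 0.1311, 0.1724]
tcp_rot: [2.568, 1.808, 0.005]
wrist_force: [0.7, -0.7, -0.2]
width: 1.002
grip_force: 0.0
```

Run:
```python
from h import *
from workcell import monitor,viewer
s=monitor.read_state();go(s,463.4,131.7,75);print(s["width"],s["grip_force"])
c=viewer.read_camera("wrist");cv2.imwrite("pics/w7.png",c["color"])
print(c["color"][206,280],proj(c,[[.4634,.1317,.136]]))
im=c["color"].astype(int);m=(abs(im-im[206,280]).max(2)<14)
n,l,st,ce=cv2.connectedComponentsWithStats(m.astype(np.uint8));i=l[206,280];print(st[i],ce[i])
k=blobs(l==i,100)
if k:print(rect(c,k[0],.136))
```

```text
pos [463.2 131.1 172.4] yaw 70.3 tilt 0.19 | tool dx dy dz 0.6 -0.0 97.4 turn 0.0 q1,6 [13. 33.] t 14.2
1.0016342939816016 0.0
[117 118 123] [[279.12669748 220.17607996]]
[ 215  190   99   61 3624] [279.16804636 219.29773731]
(array([454. , 133.9]), array([42.7, 64.5]), 71.6)
```

Call:
{"name": "jog_arm", "arguments": {"commands": [{"travel": [0, 0, 40], "rot": [0, 0, 0], "claw": 0}, {"travel": [0, 0, 37], "rot": [0, 0, 0], "claw": 0}, {"travel": [0, 0, 13], "rot": [0, 0, 0], "claw": 0}, {"travel": [0, 0, 7], "rot": [0, 0, 0], "claw": 0}, {"travel": [0, 0, 0], "rot": [0, 0, 0], "claw": 0}], "force": 40}}

```text
time: 14.8
tool_pos: [0.4621, 0.1306, 0.0737]
tcp_rot: [-2.569, -1.809, 0.0]
wrist_force: [0.3, 0.1, -0.5]
width: 0.999
grip_force: 0.0
```

Call:
{"name": "jog_arm", "arguments": {"commands": [{"travel": [0, 0, 0], "rot": [0, 0, 0], "claw": 255}, {"travel": [0, 0, 0], "rot": [0, 0, 0], "claw": 255}, {"travel": [0, 0, 0], "rot": [0, 0, 0], "claw": 255}, {"travel": [0, 0, 0], "rot": [0, 0, 0], "claw": 255}, {"travel": [0, 0, 0], "rot": [0, 0, 0], "claw": 255}]}}

```text
time: 15.3
tool_pos: [0.4631, 0.1305, 0.0749]
tcp_rot: [2.568, 1.807, 0.004]
wrist_force: [-0.1, -0.1, 7.0]
width: 0.485
grip_force: 41.1
```

Call:
{"name": "jog_arm", "arguments": {"commands": [{"travel": [0, 0, -10], "rot": [0, 0, 0], "claw": 255}, {"travel": [0, 0, -20], "rot": [0, 0, 0], "claw": 255}, {"travel": [0, 0, -40], "rot": [0, 0, 0], "claw": 255}, {"travel": [0, 0, -40], "rot": [0, 0, 0], "claw": 255}, {"travel": [0, 0, -40], "rot": [0, 0, 0], "claw": 255}]}}

```text
time: 15.8
tool_pos: [0.4609, 0.13, 0.2249]
tcp_rot: [-2.569, -1.808, 0.002]
wrist_force: [0.7, 0.7, -0.5]
width: 0.484
grip_force: 40.5
```

Run:
```python
from h import *
from workcell import monitor
s=monitor.read_state();print(s["width"],s["grip_force"])
for p in((571.5,-333.7),(478.5,-416.3)):go(s,*p,-7)
```

```text
0.4838867935286806 40.534739792346954
pos [460.9 130.  224.9] yaw 70.3 tilt 0.06 | tool dx dy dz -399.2 260.6 231.9 turn 0.0 q1,6 [13. 32.] t 15.8
pos [460.9 130.  224.9] yaw 70.3 tilt 0.06 | tool dx dy dz -508.3 201.0 231.9 turn 0.0 q1,6 [13. 32.] t 15.8
```

Call:
{"name": "jog_arm", "arguments": {"commands": [{"travel": [-23, 15, 0], "rot": [0, 0, 0], "claw": 255}, {"travel": [-40, 26, 0], "rot": [0, 0, 0], "claw": 255}, {"travel": [-40, 26, 0], "rot": [0, 0, 0], "claw": 255}, {"travel": [-40, 26, 0], "rot": [0, 0, 0], "claw": 255}, {"travel": [-40, 26, 0], "rot": [0, 0, 0], "claw": 255}]}}

```text
time: 16.3
tool_pos: [0.5117, -0.0839, 0.2239]
tcp_rot: [-2.569, -1.809, -0.0]
wrist_force: [0.3, -0.3, -0.3]
width: 0.485
grip_force: 40.6
```

Call:
{"name": "jog_arm", "arguments": {"commands": [{"travel": [-40, 26, 0], "rot": [0, 0, 0], "claw": 255}, {"travel": [-40, 26, 0], "rot": [0, 0, 0], "claw": 255}, {"travel": [-40, 26, 0], "rot": [0, 0, 0], "claw": 255}, {"travel": [-40, 26, 0], "rot": [0, 0, 0], "claw": 255}, {"travel": [-40, 26, 0], "rot": [0, 0, 0], "claw": 255}]}}

```text
time: 16.8
tool_pos: [0.5666, -0.3161, 0.2235]
tcp_rot: [-2.569, -1.807, 0.0]
wrist_force: [1.0, -0.4, 0.7]
width: 0.486
grip_force: 40.6
```

Call:
{"name": "jog_arm", "arguments": {"commands": [{"travel": [-16, 12, 0], "rot": [0, 0, 0], "claw": 255}, {"travel": [0, 0, 30], "rot": [0, 0, 0], "claw": 255}, {"travel": [0, 0, 50], "rot": [0, 0, 0], "claw": 255}, {"travel": [0, 0, 50], "rot": [0, 0, 0], "claw": 255}, {"travel": [0, 0, 20], "rot": [0, 0, 0], "claw": 255}]}}

```text
time: 17.3
tool_pos: [0.5684, -0.331, 0.0671]
tcp_rot: [-2.562, -1.802, 0.006]
wrist_force: [-0.2, 1.0, -0.3]
width: 0.482
grip_force: 40.6
```

Run:
```python
from h import *
from workcell import monitor
s=monitor.read_state();print(s["width"],s["grip_force"])
go(s,571.5,-333.7,-7)
```

```text
0.4820656971805393 40.6206089258194
pos [ 568.4 -331.    67.1] yaw 70.3 tilt 0.59 | tool dx dy dz -1.5 3.8 74.1 turn 0.0 q1,6 [-32. -13.] t 17.3
```

Call:
{"name": "jog_arm", "arguments": {"commands": [{"travel": [0, 0, 40], "rot": [0, 0, 0], "claw": 255}, {"travel": [0, 0, 25], "rot": [0, 0, 0], "claw": 255}, {"travel": [0, 0, 10], "rot": [0, 0, 0], "claw": 255}, {"travel": [0, 0, 6], "rot": [0, 0, 0], "claw": 255}, {"travel": [0, 0, 0], "rot": [0, 0, 0], "claw": 255}]}}

```text
time: 17.8
tool_pos: [0.5729, -0.3336, -0.0073]
tcp_rot: [2.569, 1.808, 0.0]
wrist_force: [0.3, -0.1, -0.3]
width: 0.483
grip_force: 40.6
```

Call:
{"name": "jog_arm", "arguments": {"commands": [{"travel": [0, 0, 0], "rot": [0, 0, 0], "claw": 80}, {"travel": [0, 0, 0], "rot": [0, 0, 0], "claw": 80}, {"travel": [0, 0, 0], "rot": [0, 0, 0], "claw": 80}, {"travel": [0, 0, -20], "rot": [0, 0, 0], "claw": 80}, {"travel": [0, 0, -50], "rot": [0, 0, 0], "claw": 0}]}}

```text
time: 18.3
tool_pos: [0.5685, -0.3308, 0.0578]
tcp_rot: [-2.561, -1.802, 0.006]
wrist_force: [0.4, -0.3, -0.6]
width: 0.834
grip_force: 0.0
```

Call:
{"name": "jog_arm", "arguments": {"commands": [{"travel": [0, 0, -50], "rot": [0, 0, 0], "claw": 0}, {"travel": [0, 0, -50], "rot": [0, 0, 0], "claw": 0}, {"travel": [0, 0, 0], "rot": [0, 0, 0], "claw": 0}, {"travel": [0, 0, 0], "rot": [0, 0, 0], "claw": 0}, {"travel": [0, 0, 0], "rot": [0, 0, 0], "claw": 0}]}}

```text
time: 18.8
tool_pos: [0.572, -0.333, 0.1617]
tcp_rot: [-2.568, -1.807, 0.001]
wrist_force: [-0.0, 0.1, -1.0]
width: 1.002
grip_force: 0.0
```

Run:
```python
from h import *
from workcell import monitor,viewer
d=viewer.read_camera("wrist");s=monitor.read_state();t=viewer.read_camera("top")
cv2.imwrite("pics/m8.png",cv2.resize(np.hstack([d["color"],t["color"]]),(800,300)))
c=t;h=cv2.cvtColor(c["color"],cv2.COLOR_BGR2HSV)
H,S,V=[x.astype(int) for x in cv2.split(h)]
m=(abs(H-10)<8)&(S>110)&(V>60)
for k in blobs(m,80):
    print("shoulder",rect(c,k,.09),k.reshape(-1,2).mean(0))
go(s,463,131.5)
```

```text
shoulder (array([176.6, 582.3]), array([42.2, 37.7]), 88.6) [ 40.234375 411.15625 ]
shoulder (array([462.1, 131. ]), array([46.6, 45.8]), 68.5) [235.14705882 280.98529412]
shoulder (array([559.2, 445.3]), array([47.9, 50.7]), 68.8) [103.22105263 243.30526316]
pos [ 571.5 -332.7  160.6] yaw 70.3 tilt 0.18 | tool dx dy dz 400.4 -258.8 None turn 0.0 q1,6 [-32. -13.] t 18.9
```

View pics/m8.png

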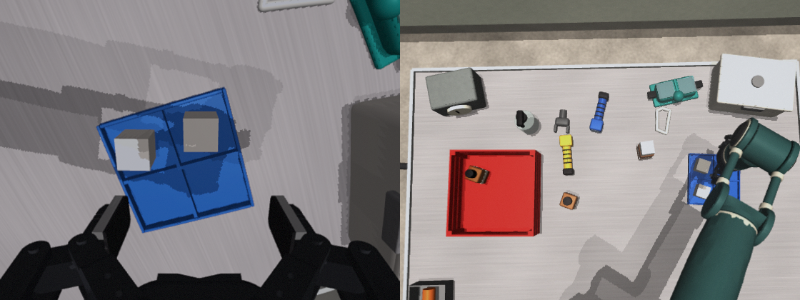

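Call:
{"name": "jog_arm", "arguments": {"commands": [{"travel": [25, -16, 0], "rot": [0, 0, 0], "claw": 0}, {"travel": [40, -26, 0], "rot": [0, 0, 0], "claw": 0}, {"travel": [40, -26, 0], "rot": [0, 0, 0], "claw": 0}, {"travel": [40, -26, 0], "rot": [0, 0, 0], "claw": 0}, {"travel": [40, -26, 0], "rot": [0, 0, 0], "claw": 0}]}}

```text
time: 19.4
tool_pos: [0.5203, -0.1169, 0.1603]
tcp_rot: [-2.567, -1.806, 0.003]
wrist_force: [0.9, 1.1, 0.1]
width: 1.0
grip_force: 0.0
```

Call:
{"name": "jog_arm", "arguments": {"commands": [{"travel": [40, -26, 0], "rot": [0, 0, 0], "claw": 0}, {"travel": [40, -26, 0], "rot": [0, 0, 0], "claw": 0}, {"travel": [40, -26, 0], "rot": [0, 0, 0], "claw": 0}, {"travel": [40, -26, 0], "rot": [0, 0, 0], "claw": 0}, {"travel": [40, -26, 0], "rot": [0, 0, 0], "claw": 0}]}}

```text
time: 19.9
tool_pos: [0.4654, 0.1148, 0.1608]
tcp_rot: [-2.568, -1.807, 0.004]
wrist_force: [1.6, -0.6, -0.1]
width: 1.002
grip_force: 0.0
```

Call:
{"name": "jog_arm", "arguments": {"commands": [{"travel": [15, -9, 0], "rot": [0, 0, 0], "claw": 0}, {"travel": [0, 0, 0], "rot": [0, 0, 0], "claw": 0}, {"travel": [0, 0, 0], "rot": [0, 0, 0], "claw": 0}, {"travel": [0, 0, 20], "rot": [0, 0, 0], "claw": 0}, {"travel": [0, 0, 0], "rot": [0, 0, 0], "claw": 0}]}}

```text
time: 20.4
tool_pos: [0.4619, 0.1287, 0.1395]
tcp_rot: [-2.569, -1.805, 0.009]
wrist_force: [-1.0, -1.8, -1.3]
width: 0.997
grip_force: 0.0
```

Run:
```python
from h import *
from workcell import monitor
s=monitor.read_state();go(s,462.1,131,62)
```

```text
pos [461.9 128.7 139.5] yaw 70.2 tilt 0.33 | tool dx dy dz 2.3 -0.6 77.5 turn 0.0 q1,6 [13. 32.] t 20.4
```

Call:
{"name": "jog_arm", "arguments": {"commands": [{"travel": [1, 0, 40], "rot": [0, 0, 0], "claw": 0}, {"travel": [0, 0, 30], "rot": [0, 0, 0], "claw": 0}, {"travel": [0, 0, 8], "rot": [0, 0, 0], "claw": 0}, {"travel": [0, 0, 0], "rot": [0, 0, 0], "claw": 0}, {"travel": [0, 0, 0], "rot": [0, 0, 0], "claw": 255}], "force": 50}}

```text
time: 20.9
tool_pos: [0.4655, 0.1312, 0.0657]
tcp_rot: [2.569, 1.807, 0.002]
wrist_force: [0.6, 0.3, 0.4]
width: 0.855
grip_force: 0.0
```

Call:
{"name": "jog_arm", "arguments": {"commands": [{"travel": [0, 0, 0], "rot": [0, 0, 0], "claw": 255}, {"travel": [0, 0, 0], "rot": [0, 0, 0], "claw": 255}, {"travel": [0, 0, 0], "rot": [0, 0, 0], "claw": 255}, {"travel": [0, 0, 0], "rot": [0, 0, 0], "claw": 255}, {"travel": [0, 0, -10], "rot": [0, 0, 0], "claw": 255}]}}

```text
time: 21.4
tool_pos: [0.463, 0.1312, 0.0737]
tcp_rot: [-2.568, -1.808, 0.004]
wrist_force: [-0.5, 0.0, -1.5]
width: 0.312
grip_force: 49.3
```

Call:
{"name": "jog_arm", "arguments": {"commands": [{"travel": [0, 0, -20], "rot": [0, 0, 0], "claw": 255}, {"travel": [0, 0, -35], "rot": [0, 0, 0], "claw": 255}, {"travel": [0, 0, -35], "rot": [0, 0, 0], "claw": 255}, {"travel": [0, 0, -35], "rot": [0, 0, 0], "claw": 255}, {"travel": [0, 0, -35], "rot": [0, 0, 0], "claw": 255}]}}

```text
time: 21.9
tool_pos: [0.4638, 0.1313, 0.236]
tcp_rot: [2.569, 1.808, -0.0]
wrist_force: [0.6, 0.2, -2.2]
width: 0.315
grip_force: 49.3
```

Call:
{"name": "jog_arm", "arguments": {"commands": [{"travel": [30, 2, 0], "rot": [0, 0, 0], "claw": 255}, {"travel": [45, 2, 0], "rot": [0, 0, 0], "claw": 255}, {"travel": [47, 2, 0], "rot": [0, 0, 0], "claw": 255}, {"travel": [47, 2, 0], "rot": [0, 0, 0], "claw": 255}, {"travel": [45, 2, 0], "rot": [0, 0, 0], "claw": 255}]}}

```text
time: 22.4
tool_pos: [0.5462, 0.3312, 0.2346]
tcp_rot: [2.569, 1.808, -0.0]
wrist_force: [0.7, -0.9, -1.1]
width: 0.313
grip_force: 49.5
```

Call:
{"name": "jog_arm", "arguments": {"commands": [{"travel": [30, 2, 0], "rot": [0, 0, 0], "claw": 255}, {"travel": [12, 0, 0], "rot": [0, 0, 0], "claw": 255}, {"travel": [0, 0, 0], "rot": [0, 0, 0], "claw": 255}, {"travel": [0, 0, 0], "rot": [0, 0, 0], "claw": 255}, {"travel": [0, 0, 0], "rot": [0, 0, 0], "claw": 255}]}}

```text
time: 22.9
tool_pos: [0.5616, 0.3668, 0.2346]
tcp_rot: [2.57, 1.807, -0.001]
wrist_force: [-0.2, 0.2, -0.8]
width: 0.313
grip_force: 49.4
```

Run:
```python
from h import *
from workcell import monitor
s=monitor.read_state();go(s,560,368,73);print(s["width"],s["grip_force"])
```

```text
pos [561.6 366.8 234.6] yaw 70.2 tilt 0.05 | tool dx dy dz 0.6 -1.9 161.6 turn 0.0 q1,6 [31. 51.] t 22.9
0.3133465664477373 49.38129007816315
```

Call:
{"name": "jog_arm", "arguments": {"commands": [{"travel": [0, -1, 45], "rot": [0, 0, 0], "claw": 255}, {"travel": [0, 0, 45], "rot": [0, 0, 0], "claw": 255}, {"travel": [0, 0, 40], "rot": [0, 0, 0], "claw": 255}, {"travel": [0, 0, 22], "rot": [0, 0, 0], "claw": 255}, {"travel": [0, 0, 8], "rot": [0, 0, 0], "claw": 255}]}}

```text
time: 23.4
tool_pos: [0.5582, 0.3658, 0.0719]
tcp_rot: [-2.57, -1.806, 0.011]
wrist_force: [-7.7, -2.7, 21.5]
width: 0.31
grip_force: 52.0
```

Call:
{"name": "jog_arm", "arguments": {"commands": [{"travel": [0, 0, 2], "rot": [0, 0, 0], "claw": 255}, {"travel": [0, 0, 0], "rot": [0, 0, 0], "claw": 90}, {"travel": [0, 0, 0], "rot": [0, 0, 0], "claw": 90}, {"travel": [0, 0, 0], "rot": [0, 0, 0], "claw": 90}, {"travel": [0, 0, -20], "rot": [0, 0, 0], "claw": 90}]}}

```text
time: 23.9
tool_pos: [0.5592, 0.3675, 0.0903]
tcp_rot: [-2.569, -1.808, 0.007]
wrist_force: [0.1, 0.0, 0.0]
width: 0.647
grip_force: 0.0
```

Call:
{"name": "jog_arm", "arguments": {"commands": [{"travel": [0, 0, -40], "rot": [0, 0, 0], "claw": 90}, {"travel": [0, 0, -50], "rot": [0, 0, 0], "claw": 90}, {"travel": [0, 0, -50], "rot": [0, 0, -6.8], "claw": 0}, {"travel": [0, 0, 0], "rot": [0, 0, -6.8], "claw": 0}, {"travel": [0, 0, 0], "rot": [0, 0, -6.8], "claw": 0}]}}

```text
time: 24.4
tool_pos: [0.5629, 0.3699, 0.2374]
tcp_rot: [2.201, 2.239, 0.012]
wrist_force: [0.6, 0.4, -0.6]
width: 1.003
grip_force: 0.0
```

Call:
{"name": "jog_arm", "arguments": {"commands": [{"travel": [0, 0, 0], "rot": [0, 0, -6.8], "claw": 0}, {"travel": [0, 0, 0], "rot": [0, 0, 0], "claw": 0}, {"travel": [0, 0, 0], "rot": [0, 0, 0], "claw": 0}, {"travel": [0, 0, 0], "rot": [0, 0, 0], "claw": 0}, {"travel": [0, 0, 0], "rot": [0, 0, 0], "claw": 0}]}}

```text
time: 24.9
tool_pos: [0.561, 0.3687, 0.2324]
tcp_rot: [-2.073, -2.36, 0.0]
wrist_force: [0.2, 0.4, -0.1]
width: 0.999
grip_force: 0.0
```

Run:
```python
from h import *
from workcell import monitor
s=monitor.read_state();go(s,630,-132.1,75);print(s["width"],s["grip_force"])
```

```text
pos [561.  368.7 232.4] yaw 97.4 tilt 0.01 | tool dx dy dz -505.5 3.9 157.4 turn 0.0 q1,6 [31. 24.] t 24.9
0.9993470393678132 0.0
```

Call:
{"name": "jog_arm", "arguments": {"commands": [{"travel": [-30, 0, 0], "rot": [0, 0, 0], "claw": 0}, {"travel": [-47, 0, 0], "rot": [0, 0, 0], "claw": 0}, {"travel": [-48, 0, 0], "rot": [0, 0, 0], "claw": 0}, {"travel": [-48, 1, 0], "rot": [0, 0, 0], "claw": 0}, {"travel": [-48, 1, 0], "rot": [0, 0, 0], "claw": 0}]}}

```text
time: 25.4
tool_pos: [0.5917, 0.1482, 0.2325]
tcp_rot: [2.072, 2.361, 0.0]
wrist_force: [0.7, 0.5, -0.5]
width: 1.004
grip_force: 0.0
```

Call:
{"name": "jog_arm", "arguments": {"commands": [{"travel": [-48, 1, 0], "rot": [0, 0, 0], "claw": 0}, {"travel": [-48, 1, 0], "rot": [0, 0, 0], "claw": 0}, {"travel": [-48, 0, 0], "rot": [0, 0, 0], "claw": 0}, {"travel": [-48, 0, 0], "rot": [0, 0, 0], "claw": 0}, {"travel": [-47, 0, 0], "rot": [0, 0, 0], "claw": 0}]}}

```text
time: 25.9
tool_pos: [0.6248, -0.0889, 0.2325]
tcp_rot: [2.073, 2.36, 0.0]
wrist_force: [0.6, 0.7, -1.0]
width: 1.001
grip_force: 0.0
```

Call:
{"name": "jog_arm", "arguments": {"commands": [{"travel": [-30, 0, 20], "rot": [0, 0, 0], "claw": 0}, {"travel": [-15, 0, 30], "rot": [0, 0, 0], "claw": 0}, {"travel": [0, 0, 10], "rot": [0, 0, 0], "claw": 0}, {"travel": [0, 0, 0], "rot": [0, 0, 0], "claw": 0}, {"travel": [0, 0, 0], "rot": [0, 0, 0], "claw": 0}]}}

```text
time: 26.4
tool_pos: [0.6309, -0.1304, 0.173]
tcp_rot: [-2.071, -2.362, -0.001]
wrist_force: [0.3, 0.7, -0.4]
width: 0.999
grip_force: 0.0
```

Run:
```python
from h import *
from workcell import monitor,viewer
s=monitor.read_state();go(s,630,-132.1,75)
c=viewer.read_camera("wrist")
a=np.radians(97.4);X=np.array([np.cos(a),np.sin(a),0]);Y=np.array([X[1],-X[0],0]);o=np.array([.630,-.1321,.136])
q=proj(c,[o+.021*(i*X+j*Y) for i,j in((1,1),(1,-1),(-1,-1),(-1,1))]);print(q.round(0).tolist())
im=c["color"].copy();cv2.polylines(im,[q.astype(np.int32)],True,(0,0,255),1)
cv2.imwrite("pics/w9.png",im)
```

```text
pos [ 630.9 -130.4  173. ] yaw 97.5 tilt 0.03 | tool dx dy dz -1.6 -1.1 98.0 turn 0.0 q1,6 [-14. -21.] t 26.4
[[310.0, 193.0], [245.0, 193.0], [247.0, 252.0], [308.0, 252.0]]
```

View pics/w9.png

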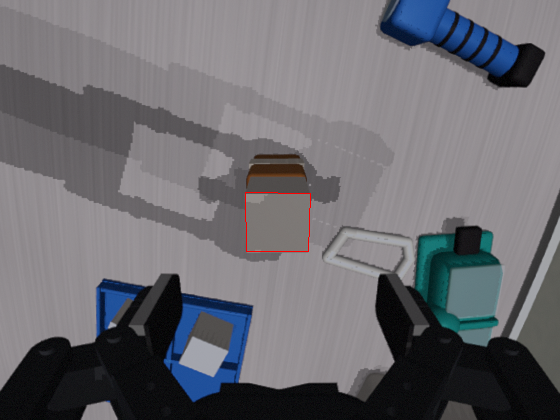

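Cap C fills the predicted square (245–310, 193–252) exactly and lines up with the fingers, so I grip and lift it.

Call:
{"name": "jog_arm", "arguments": {"commands": [{"travel": [-1, -1, 40], "rot": [0, 0, 0], "claw": 0}, {"travel": [0, 0, 37], "rot": [0, 0, 0], "claw": 0}, {"travel": [0, 0, 13], "rot": [0, 0, 0], "claw": 0}, {"travel": [0, 0, 8], "rot": [0, 0, 0], "claw": 0}, {"travel": [0, 0, 0], "rot": [0, 0, 0], "claw": 0}], "force": 40}}

```text
time: 26.95
tool_pos: [0.6303, -0.1321, 0.0749]
tcp_rot: [2.071, 2.362, 0.0]
wrist_force: [-0.6, -0.3, -0.1]
width: 0.999
grip_force: 0.0
```

Call:
{"name": "jog_arm", "arguments": {"commands": [{"travel": [0, 0, 0], "rot": [0, 0, 0], "claw": 255}, {"travel": [0, 0, 0], "rot": [0, 0, 0], "claw": 255}, {"travel": [0, 0, 0], "rot": [0, 0, 0], "claw": 255}, {"travel": [0, 0, 0], "rot": [0, 0, 0], "claw": 255}, {"travel": [0, 0, 0], "rot": [0, 0, 0], "claw": 255}]}}

```text
time: 27.45
tool_pos: [0.631, -0.1331, 0.0762]
tcp_rot: [2.07, 2.359, 0.002]
wrist_force: [0.1, -0.1, 6.2]
width: 0.483
grip_force: 41.0
```

Call:
{"name": "jog_arm", "arguments": {"commands": [{"travel": [0, 0, -10], "rot": [0, 0, 0], "claw": 255}, {"travel": [0, 0, -20], "rot": [0, 0, 0], "claw": 255}, {"travel": [0, 0, -40], "rot": [0, 0, 0], "claw": 255}, {"travel": [0, 0, -40], "rot": [0, 0, 0], "claw": 255}, {"travel": [0, 0, -40], "rot": [0, 0, 0], "claw": 255}]}}

```text
time: 27.95
tool_pos: [0.6291, -0.1325, 0.2257]
tcp_rot: [-2.071, -2.361, 0.001]
wrist_force: [1.5, 0.2, 0.3]
width: 0.486
grip_force: 40.5
```

Run:
```python
from h import *
from workcell import monitor
s=monitor.read_state();print(s["width"],s["grip_force"])
go(s,566.3,-421.5,-7)
```

```text
0.48642148664095425 40.4980905354023
pos [ 629.1 -132.5  225.7] yaw 97.5 tilt 0.07 | tool dx dy dz -278.4 -99.9 232.7 turn 0.0 q1,6 [-14. -22.] t 27.9
```

Call:
{"name": "jog_arm", "arguments": {"commands": [{"travel": [-22, -8, 0], "rot": [0, 0, 0], "claw": 255}, {"travel": [-44, -16, 0], "rot": [0, 0, 0], "claw": 255}, {"travel": [-44, -16, 0], "rot": [0, 0, 0], "claw": 255}, {"travel": [-44, -16, 0], "rot": [0, 0, 0], "claw": 255}, {"travel": [-44, -16, 0], "rot": [0, 0, 0], "claw": 255}]}}

```text
time: 28.45
tool_pos: [0.5834, -0.3397, 0.2247]
tcp_rot: [-2.071, -2.362, -0.0]
wrist_force: [1.0, 0.3, -0.4]
width: 0.484
grip_force: 40.5
```

Call:
{"name": "jog_arm", "arguments": {"commands": [{"travel": [-44, -16, 0], "rot": [0, 0, 0], "claw": 255}, {"travel": [-36, -12, 0], "rot": [0, 0, 0], "claw": 255}, {"travel": [0, 0, 30], "rot": [0, 0, 0], "claw": 255}, {"travel": [0, 0, 50], "rot": [0, 0, 0], "claw": 255}, {"travel": [0, 0, 50], "rot": [0, 0, 0], "claw": 255}]}}

```text
time: 28.95
tool_pos: [0.5673, -0.4227, 0.0947]
tcp_rot: [2.071, 2.358, 0.0]
wrist_force: [0.2, 0.0, -0.3]
width: 0.485
grip_force: 40.5
```

Call:
{"name": "jog_arm", "arguments": {"commands": [{"travel": [0, 0, 20], "rot": [0, 0, 0], "claw": 255}, {"travel": [0, 0, 0], "rot": [0, 0, 0], "claw": 255}, {"travel": [0, 0, 0], "rot": [0, 0, 0], "claw": 255}, {"travel": [0, 0, 0], "rot": [0, 0, 0], "claw": 255}, {"travel": [0, 0, 0], "rot": [0, 0, 0], "claw": 255}]}}

```text
time: 29.45
tool_pos: [0.5686, -0.4226, 0.0777]
tcp_rot: [2.068, 2.358, 0.0]
wrist_force: [-0.4, 1.7, 0.2]
width: 0.482
grip_force: 40.5
```

Run:
```python
from h import *
from workcell import monitor
s=monitor.read_state();print(s["width"],s["grip_force"])
go(s,566.3,-421.5,-7)
```

```text
0.48157670607321296 40.54330810904503
pos [ 568.6 -422.6   77.7] yaw 97.5 tilt 0.29 | tool dx dy dz 1.4 -2.2 84.7 turn 0.0 q1,6 [-39. -46.] t 29.4
```

Call:
{"name": "jog_arm", "arguments": {"commands": [{"travel": [0, -1, 40], "rot": [0, 0, 0], "claw": 255}, {"travel": [0, 0, 25], "rot": [0, 0, 0], "claw": 255}, {"travel": [0, 0, 10], "rot": [0, 0, 0], "claw": 255}, {"travel": [0, 0, 7], "rot": [0, 0, 0], "claw": 255}, {"travel": [0, 0, 0], "rot": [0, 0, 0], "claw": 255}]}}

```text
time: 29.95
tool_pos: [0.5663, -0.4217, -0.0071]
tcp_rot: [2.071, 2.361, 0.0]
wrist_force: [-0.7, 0.2, 0.8]
width: 0.486
grip_force: 40.6
```

Call:
{"name": "jog_arm", "arguments": {"commands": [{"travel": [0, 0, 0], "rot": [0, 0, 0], "claw": 80}, {"travel": [0, 0, 0], "rot": [0, 0, 0], "claw": 80}, {"travel": [0, 0, 0], "rot": [0, 0, 0], "claw": 80}, {"travel": [0, 0, -20], "rot": [0, 0, 0], "claw": 80}, {"travel": [0, 0, -50], "rot": [0, 0, 0], "claw": 0}]}}

```text
time: 30.45
tool_pos: [0.5619, -0.4182, 0.0572]
tcp_rot: [-2.064, -2.353, 0.001]
wrist_force: [1.3, 0.3, -0.0]
width: 0.836
grip_force: 0.0
```

Call:
{"name": "jog_arm", "arguments": {"commands": [{"travel": [0, 0, -50], "rot": [0, 0, 0], "claw": 0}, {"travel": [0, 0, -50], "rot": [0, 0, 0], "claw": 0}, {"travel": [0, 0, 0], "rot": [0, 0, 0], "claw": 0}, {"travel": [0, 0, 0], "rot": [0, 0, 0], "claw": 0}, {"travel": [0, 0, 0], "rot": [0, 0, 0], "claw": 0}]}}

```text
time: 30.95
tool_pos: [0.5652, -0.4209, 0.1615]
tcp_rot: [-2.071, -2.36, 0.0]
wrist_force: [-0.6, -0.4, -0.7]
width: 1.001
grip_force: 0.0
```

Run:
```python
from h import *
from workcell import monitor,viewer
c=viewer.read_camera("wrist");s=monitor.read_state();t=viewer.read_camera("top")
cv2.imwrite("pics/m10.png",cv2.resize(np.hstack([c["color"],t["color"]]),(800,300)))
h=cv2.cvtColor(t["color"],cv2.COLOR_BGR2HSV)
H,S,V=[x.astype(int) for x in cv2.split(h)]
for n,m in(("amber",(abs(H-10)<8)&(S>110)&(V>60)),("yellow",cv2.morphologyEx(((abs(H-27)<7)&(S>150)&(V>80)).astype(np.uint8),cv2.MORPH_CLOSE,np.ones((5,5))))):
  for k in blobs(m,80):
    print(n,rect(t,k,.09 if n=="amber" else .03),k.reshape(-1,2).mean(0))
go(s,630.5,-132.5)
```

```text
amber (array([176.6, 582.5]), array([41.7, 37.7]), 88.6) [ 40.05479452 410.46575342]
amber (array([559.2, 445.3]), array([47.8, 50.7]), 69.0) [103.21052632 243.31578947]
amber (array([558.1, 364.9]), array([53.9, 50. ]), 67.8) [136.56862745 242.2745098 ]
amber (array([ 627.3, -132.6]), array([45.6, 46. ]), 8.3) [344.26086957 209.27536232]
yellow (array([601.4, 147.9]), array([ 40.2, 115.9]), 89.5) [230.90517241 223.36206897]
pos [ 564.7 -420.5  160.4] yaw 97.5 tilt 0.19 | tool dx dy dz 277.0 102.7 None turn 0.0 q1,6 [-39. -46.] t 31.0
```

View pics/m10.png

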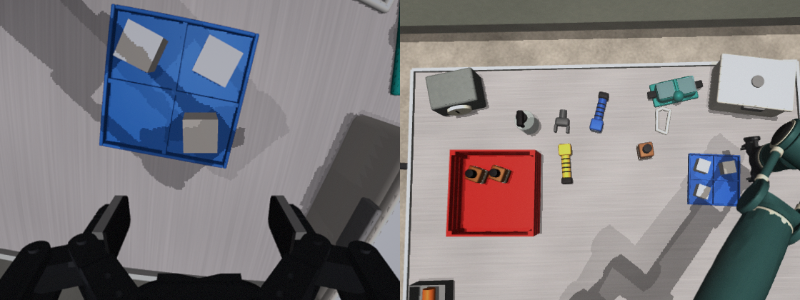

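Call:
{"name": "jog_arm", "arguments": {"commands": [{"travel": [22, 8, 0], "rot": [0, 0, 0], "claw": 0}, {"travel": [44, 16, 0], "rot": [0, 0, 0], "claw": 0}, {"travel": [44, 16, 0], "rot": [0, 0, 0], "claw": 0}, {"travel": [44, 16, 0], "rot": [0, 0, 0], "claw": 0}, {"travel": [44, 16, 0], "rot": [0, 0, 0], "claw": 0}]}}

```text
time: 31.55
tool_pos: [0.6104, -0.2137, 0.1601]
tcp_rot: [-2.07, -2.358, 0.002]
wrist_force: [0.6, 0.1, 0.1]
width: 0.999
grip_force: 0.0
```

Call:
{"name": "jog_arm", "arguments": {"commands": [{"travel": [44, 16, 0], "rot": [0, 0, 0], "claw": 0}, {"travel": [35, 13, 0], "rot": [0, 0, 0], "claw": 0}, {"travel": [0, 0, 20], "rot": [0, 0, 0], "claw": 0}, {"travel": [0, 0, 0], "rot": [0, 0, 0], "claw": 0}, {"travel": [0, 0, 0], "rot": [0, 0, 0], "claw": 0}]}}

```text
time: 32.05
tool_pos: [0.6284, -0.1334, 0.1403]
tcp_rot: [-2.069, -2.359, 0.003]
wrist_force: [0.3, -0.2, 0.5]
width: 1.006
grip_force: 0.0
```

Run:
```python
from h import *
from workcell import monitor
s=monitor.read_state();go(s,628.5,-132.5,62)
```

```text
pos [ 628.4 -133.4  140.3] yaw 97.5 tilt 0.25 | tool dx dy dz 0.9 0.2 78.3 turn 0.0 q1,6 [-14. -22.] t 32.0
```

Call:
{"name": "jog_arm", "arguments": {"commands": [{"travel": [1, 0, 40], "rot": [0, 0, 0], "claw": 0}, {"travel": [0, 0, 30], "rot": [0, 0, 0], "claw": 0}, {"travel": [0, 0, 8], "rot": [0, 0, 0], "claw": 0}, {"travel": [0, 0, 0], "rot": [0, 0, 0], "claw": 0}, {"travel": [0, 0, 0], "rot": [0, 0, 0], "claw": 255}], "force": 50}}

```text
time: 32.55
tool_pos: [0.631, -0.1336, 0.066]
tcp_rot: [2.072, 2.359, 0.002]
wrist_force: [0.4, -0.1, 0.4]
width: 0.861
grip_force: 0.0
```

Call:
{"name": "jog_arm", "arguments": {"commands": [{"travel": [0, 0, 0], "rot": [0, 0, 0], "claw": 255}, {"travel": [0, 0, 0], "rot": [0, 0, 0], "claw": 255}, {"travel": [0, 0, 0], "rot": [0, 0, 0], "claw": 255}, {"travel": [0, 0, 0], "rot": [0, 0, 0], "claw": 255}, {"travel": [0, 0, -10], "rot": [0, 0, 0], "claw": 255}]}}

```text
time: 33.05
tool_pos: [0.6285, -0.1322, 0.0733]
tcp_rot: [-2.07, -2.36, 0.002]
wrist_force: [0.4, -0.1, -1.2]
width: 0.315
grip_force: 49.3
```

Call:
{"name": "jog_arm", "arguments": {"commands": [{"travel": [0, 0, -20], "rot": [0, 0, 0], "claw": 255}, {"travel": [0, 0, -35], "rot": [0, 0, 0], "claw": 255}, {"travel": [0, 0, -35], "rot": [0, 0, 0], "claw": 255}, {"travel": [0, 0, -35], "rot": [0, 0, 0], "claw": 255}, {"travel": [0, 0, -35], "rot": [0, 0, 0], "claw": 255}]}}

```text
time: 33.55
tool_pos: [0.6293, -0.1323, 0.2357]
tcp_rot: [-2.071, -2.361, 0.0]
wrist_force: [0.4, 0.0, -2.5]
width: 0.31
grip_force: 49.4
```

Call:
{"name": "jog_arm", "arguments": {"commands": [{"travel": [25, -1, 0], "rot": [0, 0, 0], "claw": 255}, {"travel": [40, -2, 0], "rot": [0, 0, 0], "claw": 255}, {"travel": [47, -2, 0], "rot": [0, 0, 0], "claw": 255}, {"travel": [47, -2, 0], "rot": [0, 0, 0], "claw": 255}, {"travel": [47, -2, 0], "rot": [0, 0, 0], "claw": 255}]}}

```text
time: 34.05
tool_pos: [0.5932, 0.072, 0.2345]
tcp_rot: [-2.072, -2.361, -0.0]
wrist_force: [0.5, 0.2, -1.5]
width: 0.31
grip_force: 49.6
```

Call:
{"name": "jog_arm", "arguments": {"commands": [{"travel": [47, -2, 0], "rot": [0, 0, 0], "claw": 255}, {"travel": [47, -1, 0], "rot": [0, 0, 0], "claw": 255}, {"travel": [47, 0, 0], "rot": [0, 0, 0], "claw": 255}, {"travel": [40, 0, 0], "rot": [0, 0, 0], "claw": 255}, {"travel": [25, 0, 0], "rot": [0, 0, 0], "claw": 255}]}}

```text
time: 34.55
tool_pos: [0.563, 0.2775, 0.2344]
tcp_rot: [-2.068, -2.363, -0.0]
wrist_force: [0.1, -0.7, -2.0]
width: 0.315
grip_force: 49.5
```

Call:
{"name": "jog_arm", "arguments": {"commands": [{"travel": [14, 0, 0], "rot": [0, 0, 0], "claw": 255}, {"travel": [0, 0, 0], "rot": [0, 0, 0], "claw": 255}, {"travel": [0, 0, 0], "rot": [0, 0, 0], "claw": 255}, {"travel": [0, 0, 0], "rot": [0, 0, 0], "claw": 255}, {"travel": [0, 0, 0], "rot": [0, 0, 0], "claw": 255}]}}

```text
time: 35.05
tool_pos: [0.5629, 0.2867, 0.2345]
tcp_rot: [2.074, 2.359, -0.0]
wrist_force: [-0.4, 0.1, -1.9]
width: 0.312
grip_force: 49.5
```

Run:
```python
from h import *
from workcell import monitor
s=monitor.read_state();go(s,560,286,75);print(s["width"],s["grip_force"])
```

```text
pos [562.9 286.7 234.5] yaw 97.4 tilt 0.02 | tool dx dy dz -0.4 -3.0 159.5 turn 0.0 q1,6 [25. 17.] t 35.0
0.31247715326734204 49.52520132064819
```

Call:
{"name": "jog_arm", "arguments": {"commands": [{"travel": [0, -2, 45], "rot": [0, 0, 0], "claw": 255}, {"travel": [0, 0, 45], "rot": [0, 0, 0], "claw": 255}, {"travel": [0, 0, 40], "rot": [0, 0, 0], "claw": 255}, {"travel": [0, 0, 18], "rot": [0, 0, 0], "claw": 255}, {"travel": [0, 0, 7], "rot": [0, 0, 0], "claw": 255}]}}

```text
time: 35.55
tool_pos: [0.5584, 0.2858, 0.076]
tcp_rot: [-2.072, -2.358, 0.009]
wrist_force: [-0.2, 0.1, -1.9]
width: 0.315
grip_force: 49.5
```

Call:
{"name": "jog_arm", "arguments": {"commands": [{"travel": [0, 0, 3], "rot": [0, 0, 0], "claw": 255}, {"travel": [0, 0, 0], "rot": [0, 0, 0], "claw": 90}, {"travel": [0, 0, 0], "rot": [0, 0, 0], "claw": 90}, {"travel": [0, 0, 0], "rot": [0, 0, 0], "claw": 90}, {"travel": [0, 0, -20], "rot": [0, 0, 0], "claw": 90}]}}

```text
time: 36.05
tool_pos: [0.5589, 0.2872, 0.095]
tcp_rot: [-2.071, -2.36, 0.005]
wrist_force: [-0.4, -0.2, -1.0]
width: 0.648
grip_force: 0.0
```

Call:
{"name": "jog_arm", "arguments": {"commands": [{"travel": [0, 0, -40], "rot": [0, 0, 0], "claw": 90}, {"travel": [0, 0, -50], "rot": [0, 0, 0], "claw": 90}, {"travel": [0, 0, -50], "rot": [0, 0, 0], "claw": 0}, {"travel": [0, 0, 0], "rot": [0, 0, 0], "claw": 0}, {"travel": [0, 0, 0], "rot": [0, 0, 0], "claw": 0}]}}

```text
time: 36.55
tool_pos: [0.5623, 0.2889, 0.2406]
tcp_rot: [2.07, 2.36, 0.01]
wrist_force: [0.2, 0.1, -0.3]
width: 1.0
grip_force: 0.0
```

Run:
```python
from h import *
from workcell import monitor,viewer
s=monitor.read_state();t=viewer.read_camera("top");np.savez("top11.npz",**t)
h=cv2.cvtColor(t["color"],cv2.COLOR_BGR2HSV)
H,S,V=[x.astype(int) for x in cv2.split(h)]
m=(abs(H-27)<7)&(S>150)&(V>80)
for k in blobs(cv2.morphologyEx(m.astype(np.uint8),cv2.MORPH_CLOSE,np.ones((5,5))),80):
    print(rect(t,k,.03),cv2.boundingRect(k),k.reshape(-1,2).mean(0))
    x,y,w,hh=cv2.boundingRect(k)
    # axis from row mid-points of yellow
    r=[(np.nonzero(m[j,x:x+w])[0].mean()+x,j) for j in range(y+2,y+hh-2) if m[j,x:x+w].sum()>6]
    P=plane(t,r,.025);print("axis",P[0].round(3),P[-1].round(3),np.degrees(np.arctan(np.polyfit(P[:,0],P[:,1],1)[0])).round(1))
# dark tail extent in column of torch
g=t["color"].max(2);print([(j,int(g[j,int(x+w/2)-3:int(x+w/2)+4].mean())) for j in range(y+hh-3,y+hh+12)])
go(s,600,140)
```

```text
(array([601.5, 147.9]), array([ 40.2, 115.9]), 89.5) (222, 202, 17, 47) [230.86956522 223.40869565]
axis [0.655 0.149 0.025] [0.549 0.143 0.025] 3.9
[(246, 206), (247, 204), (248, 120), (249, 52), (250, 48), (251, 50), (252, 53), (253, 53), (254, 54), (255, 49), (256, 40), (257, 60), (258, 179), (259, 195), (260, 194)]
pos [562.3 288.9 240.6] yaw 97.5 tilt 0.41 | tool dx dy dz -152.5 18.0 None turn 0.0 q1,6 [25. 17.] t 36.5
```

Call:
{"name": "jog_arm", "arguments": {"commands": [{"travel": [0, 0, 0], "rot": [0, 0, -8.5], "claw": 0}, {"travel": [0, 0, 0], "rot": [0, 0, -8.5], "claw": 0}, {"travel": [0, 0, 0], "rot": [0, 0, -8.5], "claw": 0}, {"travel": [0, 0, 0], "rot": [0, 0, -8.5], "claw": 0}, {"travel": [0, 0, 0], "rot": [0, 0, -8.5], "claw": 50}]}}

```text
time: 37.1
tool_pos: [0.5592, 0.2874, 0.2338]
tcp_rot: [-1.065, -2.952, 0.005]
wrist_force: [0.4, -0.4, 0.7]
width: 0.857
grip_force: 0.0
```

Call:
{"name": "jog_arm", "arguments": {"commands": [{"travel": [0, 0, 0], "rot": [0, 0, -8.5], "claw": 50}, {"travel": [0, 0, 0], "rot": [0, 0, -8.5], "claw": 50}, {"travel": [0, 0, 0], "rot": [0, 0, -8.5], "claw": 50}, {"travel": [0, 0, 0], "rot": [0, 0, -8.5], "claw": 50}, {"travel": [0, 0, 0], "rot": [0, 0, -8.5], "claw": 50}]}}

```text
time: 37.6
tool_pos: [0.5592, 0.2873, 0.2337]
tcp_rot: [0.077, -3.137, 0.003]
wrist_force: [0.2, -0.7, -0.4]
width: 0.804
grip_force: 0.0
```

Run:
```python
from h import *
from workcell import monitor,viewer
s=monitor.read_state();go(s,584,144.7,100)
t=dict(np.load("top11.npz"));print(plane(t,[(230,201.5),(229.5,257.5)],.03).round(3))
```

```text
pos [559.2 287.3 233.7] yaw -177.2 tilt 0.25 | tool dx dy dz -17.8 -143.7 133.7 turn 0.0 q1,6 [ 25. -68.] t 37.6
[[0.66  0.147 0.03 ]
 [0.52  0.15  0.03 ]]
```

Call:
{"name": "jog_arm", "arguments": {"commands": [{"travel": [-5, -25, 0], "rot": [0, 0, 0], "claw": 50}, {"travel": [-5, -45, 0], "rot": [0, 0, 0], "claw": 50}, {"travel": [-5, -45, 0], "rot": [0, 0, 0], "claw": 50}, {"travel": [-3, -29, 20], "rot": [0, 0, 0], "claw": 50}, {"travel": [0, 0, 40], "rot": [0, 0, 0], "claw": 50}]}}

```text
time: 38.1
tool_pos: [0.5871, 0.1415, 0.1779]
tcp_rot: [-0.062, 3.136, -0.001]
wrist_force: [1.3, 1.3, -0.5]
width: 0.803
grip_force: 0.0
```

Call:
{"name": "jog_arm", "arguments": {"commands": [{"travel": [0, 0, 40], "rot": [0, 0, 0], "claw": 50}, {"travel": [0, 0, 30], "rot": [0, 0, 0], "claw": 50}, {"travel": [0, 0, 0], "rot": [0, 0, 0], "claw": 50}, {"travel": [0, 0, 0], "rot": [0, 0, 0], "claw": 50}, {"travel": [0, 0, 0], "rot": [0, 0, 0], "claw": 50}]}}

```text
time: 38.6
tool_pos: [0.586, 0.1452, 0.1081]
tcp_rot: [-0.068, 3.138, 0.001]
wrist_force: [-0.1, 0.3, 0.4]
width: 0.808
grip_force: 0.0
```

Run:
```python
from h import *
from workcell import monitor,viewer
s=monitor.read_state();go(s,584,146,-26)
c=viewer.read_camera("wrist");im=c["color"].copy()
for q,col in(([.590,.146,.044],(0,0,255)),([.584,.146,.037],(255,0,255)),([.66,.1495,.044],(255,255,0)),([.52,.143,.044],(255,255,0))):
    p=proj(c,[q])[0];print(p.round(0));cv2.circle(im,tuple(int(v) for v in p),4,col,-1)
cv2.imwrite("pics/w11.png",im)
```

```text
pos [586.  145.2 108.1] yaw -177.5 tilt 0.14 | tool dx dy dz 1.9 0.9 134.1 turn 0.0 q1,6 [ 12. -81.] t 38.6
[279. 213.]
[279. 203.]
[279. 294.]
[279. 117.]
```

View pics/w11.png

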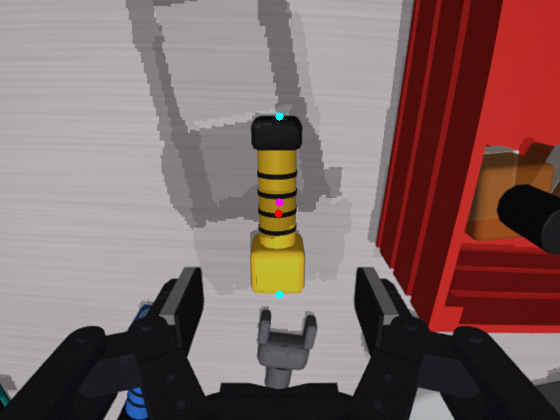

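The torch sits as predicted: tail top at (279,117), head end at (279,294), and its handle runs between the fingers with the crate wall clear to the right.

Call:
{"name": "jog_arm", "arguments": {"commands": [{"travel": [2, 0, 40], "rot": [0, 0, 0], "claw": 50}, {"travel": [0, 0, 40], "rot": [0, 0, 0], "claw": 50}, {"travel": [0, 0, 30], "rot": [0, 0, 0], "claw": 50}, {"travel": [0, 0, 14], "rot": [0, 0, 0], "claw": 50}, {"travel": [0, 0, 4], "rot": [0, 0, 0], "claw": 50}], "force": 60}}

```text
time: 39.15
tool_pos: [0.5825, 0.1448, -0.022]
tcp_rot: [0.068, -3.14, 0.0]
wrist_force: [-0.5, 0.6, -0.3]
width: 0.802
grip_force: 0.0
```

Call:
{"name": "jog_arm", "arguments": {"commands": [{"travel": [0, 0, 2], "rot": [0, 0, 0], "claw": 50}, {"travel": [0, 0, 0], "rot": [0, 0, 0], "claw": 255}, {"travel": [0, 0, 0], "rot": [0, 0, 0], "claw": 255}, {"travel": [0, 0, 0], "rot": [0, 0, 0], "claw": 255}, {"travel": [0, 0, 0], "rot": [0, 0, 0], "claw": 255}]}}

```text
time: 39.65
tool_pos: [0.5843, 0.1451, -0.0216]
tcp_rot: [-0.068, 3.138, 0.001]
wrist_force: [-1.0, 0.3, 5.3]
width: 0.328
grip_force: 59.5
```

Call:
{"name": "jog_arm", "arguments": {"commands": [{"travel": [0, 0, -15], "rot": [0, 0, 0], "claw": 255}, {"travel": [0, 0, -30], "rot": [0, 0, 0], "claw": 255}, {"travel": [0, 0, -45], "rot": [0, 0, 0], "claw": 255}, {"travel": [0, 0, -50], "rot": [0, 0, 0], "claw": 255}, {"travel": [0, 0, -50], "rot": [0, 0, 0], "claw": 255}]}}

```text
time: 40.15
tool_pos: [0.5815, 0.1445, 0.1682]
tcp_rot: [0.068, -3.139, 0.0]
wrist_force: [1.2, 1.2, -2.1]
width: 0.331
grip_force: 59.4
```

Call:
{"name": "jog_arm", "arguments": {"commands": [{"travel": [0, 0, -45], "rot": [0, 0, 5], "claw": 255}, {"travel": [0, 0, -20], "rot": [0, 0, 8.5], "claw": 255}, {"travel": [0, 0, 0], "rot": [0, 0, 8.5], "claw": 255}, {"travel": [0, 0, 0], "rot": [0, 0, 8.5], "claw": 255}, {"travel": [0, 0, 0], "rot": [0, 0, 8.5], "claw": 255}]}}

```text
time: 40.65
tool_pos: [0.5821, 0.1447, 0.2323]
tcp_rot: [0.993, 2.98, 0.0]
wrist_force: [-0.2, 0.4, -2.9]
width: 0.322
grip_force: 59.4
```

Call:
{"name": "jog_arm", "arguments": {"commands": [{"travel": [0, 0, 0], "rot": [0, 0, 8.5], "claw": 255}, {"travel": [0, 0, 0], "rot": [0, 0, 8.5], "claw": 255}, {"travel": [0, 0, 0], "rot": [0, 0, 8.5], "claw": 255}, {"travel": [0, 0, 0], "rot": [0, 0, 8.5], "claw": 255}, {"travel": [0, 0, 0], "rot": [0, 0, 8.5], "claw": 255}]}}

```text
time: 41.15
tool_pos: [0.582, 0.1447, 0.2317]
tcp_rot: [-2.006, -2.417, 0.001]
wrist_force: [-0.8, 0.5, -1.2]
width: 0.327
grip_force: 59.4
```

Call:
{"name": "jog_arm", "arguments": {"commands": [{"travel": [0, 0, 0], "rot": [0, 0, 8.5], "claw": 255}, {"travel": [0, 0, 0], "rot": [0, 0, 0], "claw": 255}, {"travel": [0, 0, 0], "rot": [0, 0, 0], "claw": 255}, {"travel": [0, 0, 0], "rot": [0, 0, 0], "claw": 255}, {"travel": [0, 0, 0], "rot": [0, 0, 0], "claw": 255}]}}

```text
time: 41.65
tool_pos: [0.5826, 0.1447, 0.2315]
tcp_rot: [-2.171, -2.27, 0.0]
wrist_force: [-0.2, 1.0, -3.3]
width: 0.327
grip_force: 59.4
```

Run:
```python
from h import *
from workcell import monitor
s=monitor.read_state();go(s,438,368,0);print(s["width"],s["grip_force"])
```

```text
pos [582.6 144.7 231.5] yaw 92.6 tilt 0.01 | tool dx dy dz 229.5 -134.5 231.5 turn 0.0 q1,6 [12.  9.] t 41.6
0.3272330155260786 59.38376247882843
```

Call:
{"name": "jog_arm", "arguments": {"commands": [{"travel": [22, -13, 0], "rot": [0, 0, 0], "claw": 255}, {"travel": [38, -22, 0], "rot": [0, 0, 0], "claw": 255}, {"travel": [41, -24, 0], "rot": [0, 0, 0], "claw": 255}, {"travel": [41, -24, 0], "rot": [0, 0, 0], "claw": 255}, {"travel": [41, -24, 0], "rot": [0, 0, 0], "claw": 255}]}}

```text
time: 42.15
tool_pos: [0.4669, 0.3242, 0.2316]
tcp_rot: [2.172, 2.269, 0.001]
wrist_force: [0.5, -0.9, -2.7]
width: 0.329
grip_force: 59.5
```

Call:
{"name": "jog_arm", "arguments": {"commands": [{"travel": [32, -19, 0], "rot": [0, 0, 0], "claw": 255}, {"travel": [14, -8, 0], "rot": [0, 0, 0], "claw": 255}, {"travel": [0, 0, 0], "rot": [0, 0, 0], "claw": 255}, {"travel": [0, 0, 0], "rot": [0, 0, 0], "claw": 255}, {"travel": [0, 0, 20], "rot": [0, 0, 0], "claw": 255}]}}

```text
time: 42.65
tool_pos: [0.4419, 0.3681, 0.2147]
tcp_rot: [2.172, 2.267, 0.01]
wrist_force: [0.3, 0.1, -1.8]
width: 0.33
grip_force: 59.5
```

Run:
```python
from h import *
from workcell import monitor
s=monitor.read_state();go(s,438,368,0);print(s["width"],s["grip_force"])
```

```text
pos [441.9 368.1 214.7] yaw 92.4 tilt 0.39 | tool dx dy dz 0.0 -3.9 214.7 turn 0.0 q1,6 [37. 35.] t 42.6
0.3296317021166403 59.4974023103714
```

Call:
{"name": "jog_arm", "arguments": {"commands": [{"travel": [0, -2, 40], "rot": [0, 0, 0], "claw": 255}, {"travel": [0, 0, 45], "rot": [0, 0, 0], "claw": 255}, {"travel": [0, 0, 45], "rot": [0, 0, 0], "claw": 255}, {"travel": [0, 0, 40], "rot": [0, 0, 0], "claw": 255}, {"travel": [0, 0, 20], "rot": [0, 0, 0], "claw": 255}]}}

```text
time: 43.15
tool_pos: [0.4355, 0.3638, 0.0171]
tcp_rot: [-2.175, -2.267, 0.011]
wrist_force: [-0.5, 0.2, -1.8]
width: 0.329
grip_force: 59.5
```

Call:
{"name": "jog_arm", "arguments": {"commands": [{"travel": [0, 0, 15], "rot": [0, 0, 0], "claw": 255}, {"travel": [0, 0, 7], "rot": [0, 0, 0], "claw": 255}, {"travel": [0, 0, 0], "rot": [0, 0, 0], "claw": 255}, {"travel": [0, 0, 0], "rot": [0, 0, 0], "claw": 80}, {"travel": [0, 0, 0], "rot": [0, 0, 0], "claw": 80}]}}

```text
time: 43.65
tool_pos: [0.4388, 0.3689, 0.0017]
tcp_rot: [2.172, 2.268, 0.007]
wrist_force: [0.8, 1.4, 0.2]
width: 0.659
grip_force: 0.0
```

Call:
{"name": "jog_arm", "arguments": {"commands": [{"travel": [0, 0, 0], "rot": [0, 0, 0], "claw": 80}, {"travel": [0, 0, -20], "rot": [0, 0, 0], "claw": 80}, {"travel": [0, 0, -50], "rot": [0, 0, 0], "claw": 80}, {"travel": [0, 0, -50], "rot": [0, 0, 0], "claw": 80}, {"travel": [0, 0, -50], "rot": [0, 0, 0], "claw": 80}]}}

```text
time: 44.15
tool_pos: [0.4368, 0.3678, 0.1721]
tcp_rot: [2.172, 2.269, 0.002]
wrist_force: [1.0, 0.9, -0.3]
width: 0.687
grip_force: 0.0
```

Call:
{"name": "jog_arm", "arguments": {"commands": [{"travel": [-30, 0, -50], "rot": [0, 0, 0], "claw": 80}, {"travel": [-45, 0, 0], "rot": [0, 0, 0], "claw": 80}, {"travel": [-45, 0, 0], "rot": [0, 0, 0], "claw": 80}, {"travel": [-45, 0, 0], "rot": [0, 0, 0], "claw": 80}, {"travel": [-45, 0, 0], "rot": [0, 0, 0], "claw": 80}]}}

```text
time: 44.65
tool_pos: [0.446, 0.1609, 0.2137]
tcp_rot: [2.17, 2.269, 0.004]
wrist_force: [0.5, -0.9, 0.5]
width: 0.683
grip_force: 0.0
```

Call:
{"name": "jog_arm", "arguments": {"commands": [{"travel": [-45, 0, 0], "rot": [0, 0, 0], "claw": 80}, {"travel": [-45, 0, 0], "rot": [0, 0, 0], "claw": 80}, {"travel": [-30, 0, 0], "rot": [0, 0, 0], "claw": 80}, {"travel": [0, 0, 0], "rot": [0, 0, 0], "claw": 80}, {"travel": [0, 0, 0], "rot": [0, 0, 0], "claw": 80}]}}

```text
time: 45.15
tool_pos: [0.4513, 0.042, 0.2132]
tcp_rot: [2.175, 2.266, 0.003]
wrist_force: [-0.3, -0.1, 0.0]
width: 0.686
grip_force: 0.0
```

Run:
```python
from h import *
from workcell import viewer
t=viewer.read_camera("top")["color"];d=viewer.read_camera("scene")["color"]
cv2.imwrite("pics/m12.png",cv2.resize(np.hstack([t,d]),(800,300)))
```

```text
(no output)
```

View pics/m12.png

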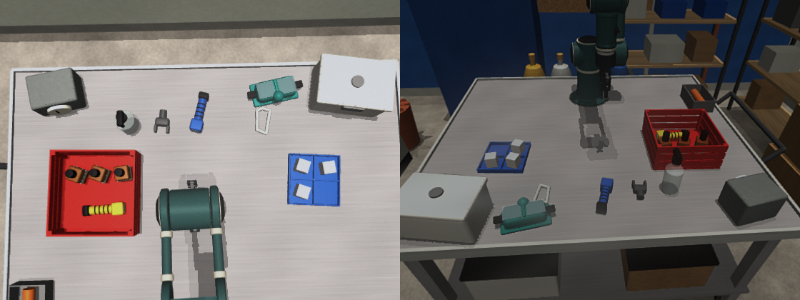

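The three uncapped bottles stand in the crate at about (74–122,173) with the torch flat at (104,210). The three caps sit in tray pockets at (303,165), (330,167) and (303,190), and nothing else has moved, so I'm handing in.

```bash
python3 -c "
from workcell import workorder
print(workorder.finish_job())"
```

```text
the job is handed in; nothing more can be done
None
```

I handed the job in at about 45 s: all three caps are in separate tray pockets, the three uncapped bottles and the one yellow torch present are in the red crate, and the blue torch, carabiner, mouthpiece and glass bottle were left alone.

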